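Clip a cover from the nested pile onto the plug tray

TASK

Lift the top cover off the nested pile, set it level over the open tray of plaster plugs with its ends between the two spring clips, and press it down until both clips give way and snap shut over its rim. Keep pressing it fully home, so that the rim sits down on the tray's ledge and the springy seal is squashed flat, firmly but without crushing it, and finish like that, still holding the cover down. Leave the other two covers nested where they stand and do not disturb the loose things round about.

Things in the scene. Friction and masses are not known exactly. Their poses are not given: they have to be found in the camera images.
- cover_top: Uppermost of three equal grey covers nested in a pile: the one to use. Stepped hood, open below, about 140 g. Origin: centre of its foot plane (underside); z up, y along its length. Flange 92 (x) x 132 (y) mm, 4 mm thick; skirt 84 x 120 (inside 78 x 114), shoulder at 26 mm; upper tier 75 x 111, flat top at 40 mm, with a handle rib on it. A half turn about z makes no difference.
- cover_top_handle (a point): Top centre of cover_top's handle rib, 61 mm above its foot plane; axes as the cover's. The rib is 18 mm wide (x), 56 mm long (y) and 21 mm high, in the middle of the flat top: grip it across x.
- cover_middle: Second cover of the pile, same shape; stays nested. Origin: centre of its foot plane. Each cover's foot stands on the shoulder of the one below (26 mm higher, 1.5 mm play to each side), so the top one lifts straight off; it is free after 35 mm.
- cover_bottom: The lowest cover, same shape, standing on the table; to be left. Origin: centre of its foot plane.
- tray: Open grey plastic tray on rubber feet (it does not shift) with two plaster plugs in it. Origin: centre of its underside; z up, y along its length. Ledge 96 (x) x 134 (y) mm, 26 mm above the table. Four guide tongues inside the ledge lean inward and rise to 37 mm above the table; they centre the cover's skirt (1 mm play at the ledge, about 5 mm at the tips).
- tray_seat (a point): Centre of the tray's ledge plane, 26 mm above its underside; axes as the tray's. The cover's foot comes to this height when pressed home, its length along the tray's. A black rubber seal strip stands 5 mm above the ledge: it yields from 3 N, is flush with the ledge at 7 N, and lifts the cover 3 mm back up against the clips as soon as nobody presses.
- clip_left (a joint): Sprung steel clip at the tray's +y end, 24 mm wide, top 49 mm above the table. 0 = upright (shut), grows outward (rad), springs back by itself. Its nose overhangs the cover's flange by 4 mm: the flange rides down its slope, opening it to about 0.15, and it snaps shut over the flange 3 mm before home. Opening both takes about 8 to 20 N; then the push drops to the seal's.
- clip_right (a joint): The same clip at the tray's -y end; 0 = shut, grows outward (rad).
- plaster_plug_0: White plaster plug, 44 mm across, 34 mm high, lying loose in the tray; stays there. Origin: centre of its underside.
- plaster_plug_1: White plaster plug, 34 mm across, 30 mm high, lying loose in the tray; stays there. Origin: centre of its underside.
- tape_roll: Roll of tape, 99 mm across, 25 mm high, lying on the table to the left: bystander. Origin: centre of its underside.
- timer: White and grey dial timer, 63 mm across, 52 mm high, on the table to the right: bystander. Origin: centre of its underside.
- loop_tool_0: Loop tool with wooden handle, 20 x 140 x 11 mm, lying on the table behind the work: bystander. Origin: centre of its underside.
- loop_tool_1: Loop tool with black handle, 25 x 140 x 12 mm, lying on the table between the pile and the tray, pointing away from the robot: bystander. Origin: centre of its underside.
Things that resemble listed ones, but are neither listed nor needed, are in the scene too. Leave any purple look-alike of the plaster_plug_0 alone.

How it is judged (in metres and radians):
On the way, in this order (a step that is already met when the one before it is completed fails the run):
1. the top cover is lifted clear of the pile in the gripper (z of cover_top in the frame of cover_middle above 0.06 m and contact force between the fingers and cover_top above 0.5 N and horizontal distance between cover_middle and cover_bottom below 0.006 m), for 0.2 s.
2. pressed over the tray by the robot, the cover forces both clips open (value of joint each of clip_left, clip_right above 0.04 rad and horizontal distance between cover_top and tray_seat below 0.006 m and z of cover_top in the frame of tray_seat below 0.012 m and contact force between the fingers and cover_top above 2 N), for 0.02 s.
3. both clips have snapped back over the cover's rim (value of joint each of clip_left, clip_right below 0.04 rad and z of cover_top in the frame of tray_seat below 0.0045 m), for 0.2 s.
At the end, for the whole second after the job is handed in: The cover is level on the tray, within 4 mm and 0.06 rad, both clips shut over it (below 0.04 rad), and still pressed home: its foot within 1.5 mm of the ledge, over 6 N cover on tray, over 3 N fingers on cover. The other two covers stand nested, the plugs lie in the tray (value of joint each of clip_left, clip_right below 0.04 rad and z of cover_top in the frame of tray_seat below 0.0015 m and horizontal distance between cover_top and tray_seat below 0.004 m and angle between the y axis of cover_top and the y axis of tray, either way round below 0.06 rad and angle between cover_top's own z axis and vertical below 0.04 rad and contact force between cover_top and tray above 6 N and contact force between the fingers and cover_top above 3 N and height (world z) of cover_bottom below 0.004 m and horizontal distance between cover_middle and cover_bottom below 0.006 m and z of cover_middle in the frame of cover_bottom below 0.029 m and horizontal distance between each of plaster_plug_0, plaster_plug_1 and tray below 0.05 m); the arm keeps its last pose, push and grip.
It fails at once if the cover is crushed onto the tray with more than 80 N (contact force between cover_top and tray above 80 N).
It fails at once if the rest of the pile is dragged or knocked over (more than 25 mm) (distance of any of cover_middle, cover_bottom from where it was at the start of the episode above 0.025 m).
It fails at once if a loose thing round about is moved by more than 25 mm (distance of any of tape_roll, timer, loop_tool_0, loop_tool_1 from where it was at the start of the episode above 0.025 m).
It also fails if it takes over 51 s, if anything falls off the work surface, if the arm or the gripper's body presses on something with over 40 N, if the wrist force passes 120 N, or if a joint passes its speed limit or range.

ROBOT

A 6-joint arm with a two-finger parallel gripper is mounted at the origin on a cart in front of the work surface, level with it; the furniture and walls round the work are solid. World frame = base frame: x ahead of the robot, y to its left, z up, the work surface at z = 0. Lengths are in mm, angles in rad, forces in N, time in s.
With the tool pointing down it reaches from about 275 to 850 mm from the base axis. Payload 19 kg.
Tool frame: the origin (TCP) lies midway between the tips of the shut fingers; the grasp point (between the pads) lies 19 mm behind it (pinch_z is the distance from the TCP to the grasp point, in mm); z points along the fingers, y is the direction in which the jaws open and shut (so a half turn about z gives the same grasp; the last joint's range is limited). The gripper opens to 85 mm and grips with 20 to 120 N. Pads are 22 mm wide; open, the fingers measure 114 mm over their backs; the gripper's body (76 mm by 85 mm) begins 54 mm behind the grasp point. The pads swing forward as they close: fully open they stand 13 mm farther back than shut.
Start: joints at [-1.269, 0.15, 1.437, -0, 1.554, -0.134], TCP at [242.698, -521.233, 198.067] pointing down, gripper open.
Joint ranges: [-2.8, 2.8], [-0.68, 2.1], [0.12, 2.68], [-1.39, 4.53], [0.16, 2.79], [-2.81, 2.81]. Speed limits (rad/s): [1.89, 1.89, 2.22, 3.01, 3.01, 3.01].

INTERFACE

Orientations are given as a rotation vector (axis times angle).
In Python, from cell import get_obs, read_camera, get_calibration, hand_in, pinch_z gives the robot as it stands.
- The arm moves only by the tool servo_tool, never from a script. Its argument "commands" is a list of rows, each a list of 5 numbers: the finger opening in mm, from 0 to 85.4, then the shift along the world's x, y, z in mm, then the turn about the world's z in rad. A call has 1 to 12 rows; each row is the pose to reach, as a shift and turn from the pose commanded when the call began; what a row does not reach only later rows make up. A row lasts 1/8 s, in which the tool goes at most 62.5 mm and 10.7 degrees, less where a joint would pass 70% of its speed; a pose out of reach is approached as far as the arm can. A call with a gripper value outside its range is refused whole. The fingers move at their own pace and stop on an object; the grip force is fixed at half the most. Time passes only in rows, so rows that repeat a pose let the fingers close. It gives the time, the measured TCP pose, the force and the opening at its end, in the units of the state.
- get_obs(): the state, without advancing time (a new reading comes with each control period).
- read_camera(name): name is "side" or "top"; returns the picture (400x640x3 uint8, red, green, blue); there is no depth.
- get_calibration(name): a dict with "fov_y" (degrees; the focal length in pixels is half the picture's height over the tangent of half this angle, whatever the lens; pixels are square), "cx", "cy" (the principal point, pixels), "k1" (the pictures are not rectified: a ray, as slopes to the right and down, at radius r is drawn at 1 + k1 r^2 times it, then the intrinsics apply), "origin" and "attitude" of the camera in the world. Camera axes: x right, y down, z forward; pixel columns grow to the right and rows downward; lengths in mm; the calibration is good to about 2 mm. A picture is of the moment at which its call begins. get_calibration takes no time and is no camera call.
- hand_in(): hands the job in, once; it reports no verdict.
The state is a dict: "time": time; "qpos": joint angles; "qvel": joint speeds; "joint_efforts": joint torques, N m; "tool_pos": TCP position; "eef_rot": TCP orientation; "contact_force": force on the tool from outside, world axes, zero at the start; "torque": the same for the moment, N m; "opening": finger opening in mm.
Only numpy, scipy, OpenCV 4.12 (cv2) and the standard library are available. Lean on these libraries where they do the work, as an engineer would, in place of code of your own. Each camera call takes 0.05 s, during which the arm holds its last target.

## Working session

There is one attempt and no reset: what is moved stays moved. The work goes in short steps, Python scripts to look and compute and a tool call to move; the robot and the scene stay as the last step left them, time stands still between calls to the robot, and variables do not carry over. Pictures are saved under pics/ and viewed, and the job is handed in when it is done.

Besides the shell and the picture viewer there is one more tool, called after "Emit:" by a JSON object that holds its "method" and its "body". servo_tool: Moves the arm, as the interface text tells. Its arguments: {"type":"object","properties":{"commands":{"type":"array","items":{"type":"array","items":{"type":"number"}}}},"required":["commands"]}

```bash
mkdir -p pics
python3 - <<'E'
from cell import *
import cv2
for n in("side","top"):
    im=read_camera(n); cv2.imwrite(f"pics/{n}0.png",im[:,:,::-1]); print(n,get_calibration(n))
print(get_obs(),pinch_z)
E
```

```text
side {'fov_y': 55.435381804929854, 'cx': 317.57527279584826, 'cy': 199.73385120158642, 'k1': -0.0630222183380573, 'origin': array([ 503.06132503, 1218.77708347,  593.20723325]), 'attitude': array([-0.05371935,  2.58831814, -1.74128352])}
top {'fov_y': 45.26445316085727, 'cx': 324.76797907325584, 'cy': 201.59718755499597, 'k1': -0.125436611865118, 'origin': array([ 337.91537096,  -19.22604711, 1570.58080645]), 'attitude': array([-2.17065605,  2.12717916, -0.16168435])}
{'time': 0.1, 'qpos': array([-1.26898547e+00,  1.50929737e-01,  1.43792296e+00,  1.37631174e-05,
        1.55379030e+00, -1.34001622e-01]), 'qvel': array([ 0.0009336 , -0.00031584, -0.00016157, -0.00076222,  0.00026962,
       -0.00129607]), 'joint_efforts': array([ 5.88323688e-03, -7.14377475e+01, -5.71794069e+01, -2.82472183e-04,
        7.09609565e-03,  1.64275004e-06]), 'tool_pos': array([ 242.64838747, -521.02906085,  197.56132132]), 'eef_rot': array([-3.06627805e+00, -6.78940992e-01,  1.16690667e-04]), 'contact_force': array([-0.00543551,  0.01072505,  0.58174457]), 'torque': array([ 0.05130198, -0.01719941, -0.0359706 ]), 'opening': 85.31352261804618} 18.700000000000003
```

```bash
ls .
```

```text
pics
```

View pics/side0.png

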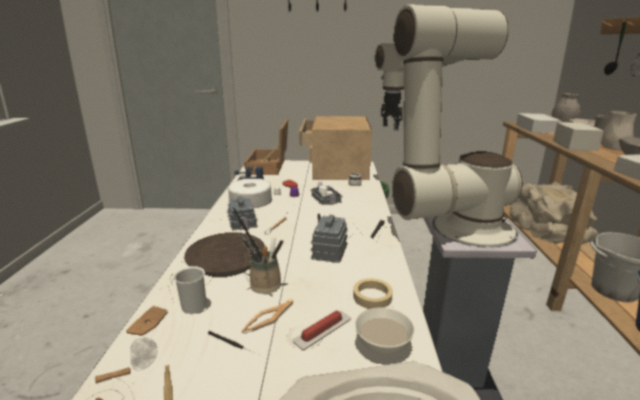

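View pics/top0.png

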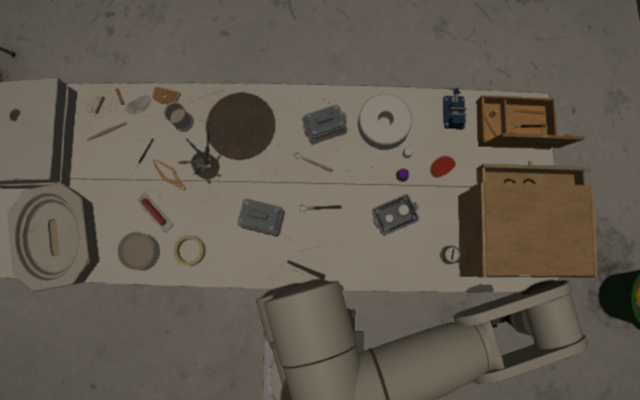

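```bash
cat > h.py <<'E'
import numpy as np,cv2
from cell import *
from scipy.spatial.transform import Rotation as R
def K(n):
    c=get_calibration(n); f=200/np.tan(np.radians(c['fov_y']/2)); return c,f
def proj(n,P):
    c,f=K(n); Rm=R.from_rotvec(c['attitude']).as_matrix()
    p=(np.atleast_2d(P)-c['origin'])@Rm; s=p[:,:2]/p[:,2:]; r2=(s**2).sum(1,keepdims=True)
    return s*(1+c['k1']*r2)*f+[c['cx'],c['cy']]
def unproj(n,px,z):
    c,f=K(n); Rm=R.from_rotvec(c['attitude']).as_matrix()
    d=(np.atleast_2d(px)-[c['cx'],c['cy']])/f; s=d.copy()
    for _ in range(20): s=d/(1+c['k1']*(s**2).sum(1,keepdims=True))
    ray=np.c_[s,np.ones(len(s))]@Rm.T
    return c['origin']+ray*((z-c['origin'][2])/ray[:,2:])
def crop(n,x0,y0,w,h,k,out,pts=None):
    im=read_camera(n)[:,:,::-1][y0:y0+h,x0:x0+w]
    im=cv2.resize(im,None,fx=k,fy=k,interpolation=cv2.INTER_CUBIC); im=cv2.convertScaleAbs(im,alpha=1.5)
    cv2.imwrite(out,im); return im
E
python3 - <<'E'
from h import *
a=crop("top",225,190,80,60,10,"pics/c1.png")
a=crop("top",360,185,80,60,10,"pics/c2.png")
a=crop("side",220,170,160,120,5,"pics/c3.png")
print(unproj("top",[[261,217],[397,214],[325,123]],30))
E
```

```text
[[ 507.57165539  179.44791936   30.        ]
 [ 526.37925689 -261.03751369   30.        ]
 [ 827.13274321  -21.34675588   30.        ]]
```

View pics/c1.png

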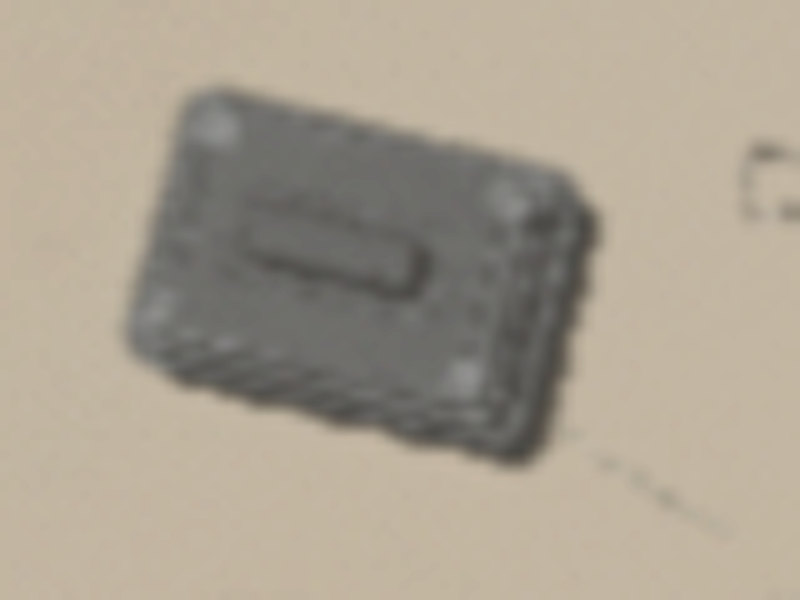

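View pics/c2.png

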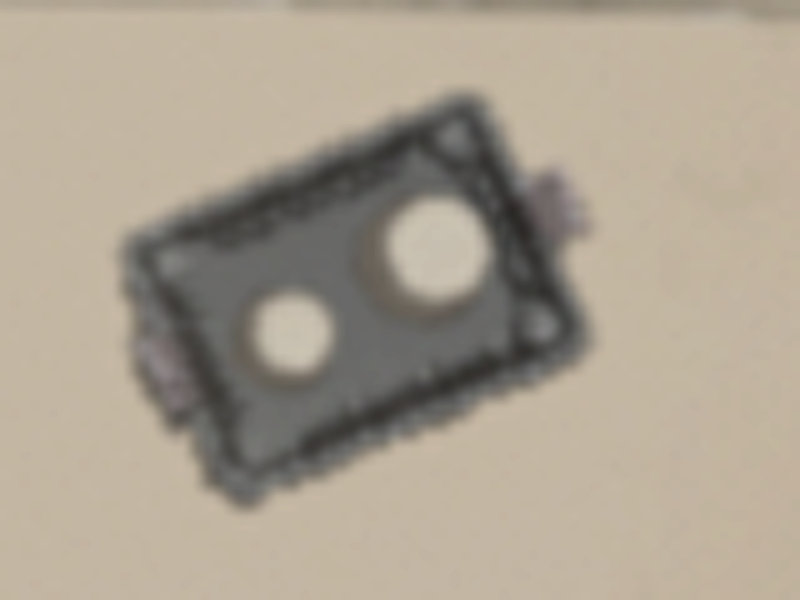

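View pics/c3.png

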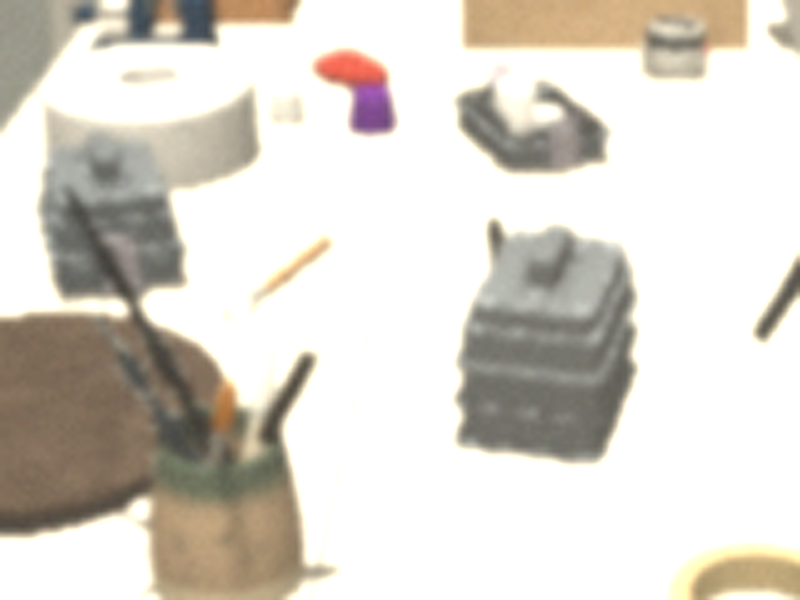

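The top picture has two grey stacks with handle ribs. The one at (261,217) is three nested covers tall, and in the side view at (330,238) it shows three flanges and no clip. The one at (325,123) has a steel clip on its front and is an already closed tray, so it is a look-alike. The open tray with white plugs and clips is at (397,214). So the pile is the one at (261,217), as the crop confirms. Next I fit poses.

```bash
cat > fit.py <<'E'
from h import *
from scipy.optimize import minimize
def box(w,l,z0,z1): return np.array([[sx*w/2,sy*l/2,z] for sx in(-1,1) for sy in(-1,1) for z in(z0,z1)])
def cover(z): return [box(92,132,z,z+4),box(84,120,z,z+26),box(75,111,z+26,z+40),box(18,56,z+40,z+61)]
def xf(B,p): 
    c,s=np.cos(p[2]),np.sin(p[2]); return B@np.array([[c,-s,0],[s,c,0],[0,0,1]]).T+[p[0],p[1],p[3] if len(p)>3 else 0]
def render(n,boxes,p,win,k=8):
    x0,y0,w,h=win; m=np.zeros((h*k,w*k),np.uint8)
    for B in boxes:
        q=(proj(n,xf(B,p))-[x0,y0]+.5)*k-.5
        cv2.fillConvexPoly(m,np.round(cv2.convexHull(q.astype(np.float32))*16).astype(np.int32),255,shift=4)
    a=cv2.resize(m,(w,h),interpolation=cv2.INTER_AREA)/255.
    return cv2.GaussianBlur(a,(0,0),.7)
def alpha(im,win,fg=None):
    x0,y0,w,h=win; g=im[y0:y0+h,x0:x0+w].astype(float).mean(2)
    bg=np.median(g[g>np.percentile(g,60)])
    return g,bg
def fit(n,im,boxes,p0,win,fg,mask=None):
    g,bg=alpha(im,win); a=np.clip((bg-g)/(bg-fg),0,1)
    W=np.ones_like(a) if mask is None else mask
    f=lambda p:(W*(render(n,boxes,p,win)-a)**2).sum()
    best=min((minimize(f,[p0[0],p0[1],p0[2]+d],method='Nelder-Mead',options=dict(initial_simplex=[[p0[0],p0[1],p0[2]+d],[p0[0]+8,p0[1],p0[2]+d],[p0[0],p0[1]+8,p0[2]+d],[p0[0],p0[1],p0[2]+d+.15]],xatol=1e-3,fatol=1e-4)) for d in(-.1,.1)),key=lambda r:r.fun)
    return best.x,best.fun,a
E
python3 - <<'E'
from fit import *
im=read_camera("top"); si=read_camera("side"); np.savez("im.npz",top=im,side=si)
win=(235,190,60,55); g,bg=alpha(im,win); print(bg,np.percentile(g,[2,5,10,20,30]))
pile=cover(0)+cover(26)+cover(52)
for fg in(60,75,85):
    p,c,a=fit("top",im,pile,[500,175,-.25],win,fg); print(fg,p,c)
win2=(365,188,62,55); g,bg=alpha(im,win2);print(bg,np.percentile(g,[2,5,10,20,30]))
# saturation mask not needed; mask plugs & clips
tr=[box(96,134,22,26)]
for p0y in(.35,):
  for fg in(60,75,85):
    g,bg=alpha(im,win2); W=np.ones_like(g)
    p=[526,-261,p0y]
    for it in range(3):
        inner=render("top",[box(70,100,26,26)],p,win2)>.1
        cl=render("top",[box(36,60,10,49)+[0,90,0],box(36,60,10,49)-[0,90,0]],p,win2)>.1
        W=1.-(inner|cl)
        p,c,a=fit("top",im,tr,p,win2,fg,W)
    print(fg,p,c)
# side view
from cell import *
winS=(300,205,60,65); g,bg=alpha(si,winS); print(bg,np.percentile(g,[2,5,10,20,30]))
for fg in(60,75,90):
    p,c,a=fit("side",si,pile,[500,175,-.25],winS,fg); print('side',fg,p,c)
E
```

```text
119.66666666666667 [55.33333333 60.66666667 65.66666667 71.33333333 73.33333333]
60 [ 5.05675295e+02  1.78432028e+02 -2.26847035e-01] 50.287728649261865Traceback (most recent call last):
  File "<stdin>", line 6, in <module>
  File "fit.py", line 22, in fit
    best=min((minimize(f,[p0[0],p0[1],p0[2]+d],method='Nelder-Mead',options=dict(initial_simplex=[[p0[0],p0[1],p0[2]+d],[p0[0]+8,p0[1],p0[2]+d],[p0[0],p0[1]+8,p0[2]+d],[p0[0],p0[1],p0[2]+d+.15]],xatol=1e-3,fatol=1e-4)) for d in(-.1,.1)),key=lambda r:r.fun)
  File "fit.py", line 22, in <genexpr>
    best=min((minimize(f,[p0[0],p0[1],p0[2]+d],method='Nelder-Mead',options=dict(initial_simplex=[[p0[0],p0[1],p0[2]+d],[p0[0]+8,p0[1],p0[2]+d],[p0[0],p0[1]+8,p0[2]+d],[p0[0],p0[1],p0[2]+d+.15]],xatol=1e-3,fatol=1e-4)) for d in(-.1,.1)),key=lambda r:r.fun)
              ~~~~~~~~^^^^^^^^^^^^^^^^^^^^^^^^^^^^^^^^^^^^^^^^^^^^^^^^^^^^^^^^^^^^^^^^^^^^^^^^^^^^^^^^^^^^^^^^^^^^^^^^^^^^^^^^^^^^^^^^^^^^^^^^^^^^^^^^^^^^^^^^^^^^^^^^^^^^^^^^^^^^^^^^^^^^^^^^^^^^^^^^^^^^^^^^^^^^^^^^^^^^
    res = _minimize_neldermead(fun, x0, args, callback, bounds=bounds,
                               **options)
    fsim[j] = func(sim[j])
              ~~~~^^^^^^^^
    fx = function(np.copy(x), *(wrapper_args + args))
  File "fit.py", line 21, in <lambda>
    f=lambda p:(W*(render(n,boxes,p,win)-a)**2).sum()
                   ~~~~~~^^^^^^^^^^^^^^^
  File "fit.py", line 10, in render
    q=(proj(n,xf(B,p))-[x0,y0]+.5)*k-.5
       ~~~~^^^^^^^^^^^
  File "h.py", line 7, in proj
    c,f=K(n); Rm=R.from_rotvec(c['attitude']).as_matrix()
        ~^^^
  File "h.py", line 5, in K
    c=get_calibration(n); f=200/np.tan(np.radians(c['fov_y']/2)); return c,f
ValueError: time passes only in moves, steps and waits
```

```bash
python3 - <<'E'
s=open('h.py').read()
s=s.replace("def K(n):\n    c=get_calibration(n);","import functools\n@functools.cache\ndef K(n):\n    c=get_calibration(n);")
open('h.py','w').write(s)
E
cat > m1.py <<'E'
from fit import *
d=np.load("im.npz"); im=d['top']; si=d['side']
pile=cover(0)+cover(26)+cover(52)
win=(235,190,60,55)
for fg in(60,75,85):
    p,c,a=fit("top",im,pile,[500,175,-.25],win,fg); print(fg,p.round(3),c)
win2=(365,188,62,55); g,bg=alpha(im,win2);print(bg,np.percentile(g,[2,5,10,20,30]))
tr=[box(96,134,22,26)]
for fg in(60,75,85):
    W=np.ones_like(g); p=[526,-261,.35]
    for it in range(3):
        inner=render("top",[box(70,100,26,26)],p,win2)>.1
        cl=render("top",[box(36,60,10,49)+[0,90,0],box(36,60,10,49)-[0,90,0]],p,win2)>.1
        p,c,a=fit("top",im,tr,p,win2,fg,1.-(inner|cl))
    print(fg,p.round(3),c)
winS=(300,205,60,65); g,bg=alpha(si,winS); print(bg,np.percentile(g,[2,5,10,20,30]))
for fg in(60,75,90):
    p,c,a=fit("side",si,pile,[500,175,-.25],winS,fg); print('side',fg,p.round(3),c)
E
python3 m1.py
```

```text
60 [ 5.05675e+02  1.78432e+02 -2.27000e-01] 50.287728649261865
75 [ 5.05856e+02  1.78580e+02 -2.20000e-01] 19.135218489277882
85 [ 5.06248e+02  1.78830e+02 -2.19000e-01] 26.29001717472671
120.0 [41.33333333 47.33333333 57.66666667 69.         80.66666667]
60 [ 5.25571e+02 -2.55068e+02  4.24000e-01] 6.50437200285395
75 [ 5.25601e+02 -2.55008e+02  4.26000e-01] 6.7765317404078385
85 [ 5.25544e+02 -2.54916e+02  4.21000e-01] 13.118132984052613
215.66666666666666 [ 71.66666667  73.66666667  76.33333333  89.         117.66666667]
side 60 [ 5.08140e+02  1.77859e+02 -1.52000e-01] 89.69025270294574
side 75 [ 5.08006e+02  1.78633e+02 -1.63000e-01] 60.65335625756663
side 90 [ 5.08140e+02  1.78945e+02 -1.67000e-01] 42.95100858411508
```

```bash
cat > ov.py <<'E'
from fit import *
def overlay(im,n,items,win,k,out):
    x0,y0,w,h=win
    o=cv2.resize(im[y0:y0+h,x0:x0+w][:,:,::-1],None,fx=k,fy=k,interpolation=cv2.INTER_CUBIC); o=cv2.convertScaleAbs(o,alpha=1.5)
    for B,p,col in items:
        q=(proj(n,xf(B,p))-[x0,y0]+.5)*k-.5
        cv2.polylines(o,[np.round(cv2.convexHull(q.astype(np.float32))*16).astype(np.int32)],True,col,1,shift=4)
    return o
E
python3 - <<'E'
from ov import *
d=np.load("im.npz");pp=[505.9,178.6,-.22];tp=[525.6,-255,.424]
G,Rr,Y=(0,255,0),(0,0,255),(0,255,255)
it=[(box(92,132,0,0),pp,Y),(box(92,132,52,52),pp,G),(box(75,111,92,92),pp,Rr),(box(18,56,113,113),pp,G)]
a=overlay(d['top'],"top",it,(230,190,65,60),8,0)
b=overlay(d['side'],"side",it,(300,205,60,60),8,0)
cv2.imwrite("pics/o1.png",cv2.resize(np.hstack([a,b]),(800,384)))
it=[(box(96,134,26,26),tp,G),(box(24,1,49,49)+[0,70,0],tp,Rr),(box(24,1,49,49)-[0,70,0],tp,Rr),(box(84,120,26,26),tp,Y)]
a=overlay(d['top'],"top",it,(365,185,65,60),8,0)
b=overlay(d['side'],"side",it,(300,170,60,60),8,0)
cv2.imwrite("pics/o2.png",cv2.resize(np.hstack([a,b]),(800,384)))
E
```

```text
(no output)
```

View pics/o1.png

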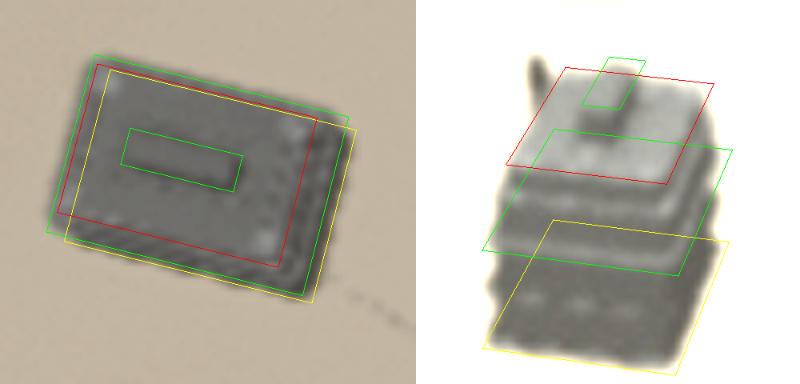

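View pics/o2.png

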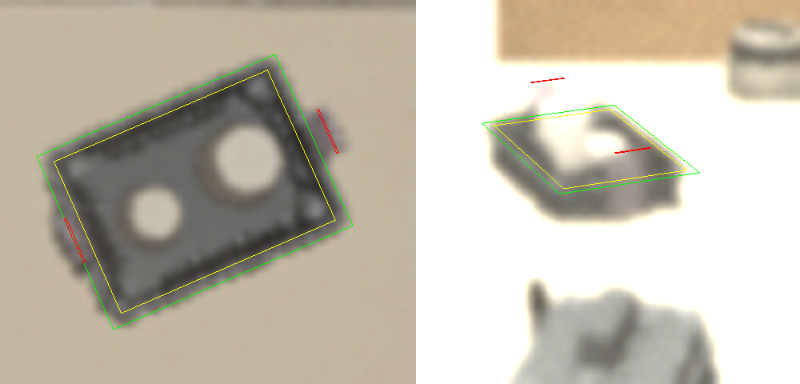

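Run:
```python
from ov import *
q=(np.array([[215,125],[512,195],[468,378],[160,308]])+.5)/10-.5+[225,190]
P=unproj("top",q,92); print(P.round(1),P.mean(0))
e=P[0]-P[1]+P[3]-P[2]; print('yaw',np.arctan2(-e[0],e[1]))
# rib shaded outline in c1: top face (245,215)-(430,250); bottom front edge
d=np.load("im.npz")
# edge-correlation fit of top tier in top image + joint side rib: use cv2 gradient along model edges
def edgefit(n,im,rects,p0):
    g=cv2.GaussianBlur(im.astype(np.float32).mean(2),(0,0),.6); gx=cv2.Sobel(g,cv2.CV_32F,1,0);gy=cv2.Sobel(g,cv2.CV_32F,0,1); m=np.hypot(gx,gy)
    def f(p):
        s=0
        for w,l,z in rects:
            t=np.linspace(-.42,.42,40)
            L=np.r_[np.c_[t*w,0*t+l/2],np.c_[t*w,0*t-l/2],np.c_[0*t+w/2,t*l],np.c_[0*t-w/2,t*l]]
            Q=proj(n,xf(np.c_[L,0*L[:,0]+z],p)).astype(np.float32)
            s-=cv2.remap(m,Q[:,0].reshape(-1,1),Q[:,1].reshape(-1,1),cv2.INTER_CUBIC).mean()
        return s
    best=None
    for dx in(-4,0,4):
        for dy in(-4,0,4):
            r=minimize(f,[p0[0]+dx,p0[1]+dy,p0[2]],method='Nelder-Mead',options=dict(initial_simplex=np.array(p0)+[dx,dy,0]+np.array([[0,0,0],[3,0,0],[0,3,0],[0,0,.05]])))
            if best is None or r.fun<best.fun: best=r
    return best.x.round(3),best.fun
pp=[506,179,-.21]
for n in("top","side"):
    print(n,'tier+rib',edgefit(n,d[n],[(75,111,92),(18,56,113)],pp),'tier',edgefit(n,d[n],[(75,111,92)],pp),'fl',edgefit(n,d[n],[(92,132,52),(92,132,0)],pp))
for n in("top","side"):
    print(n,'ledge',edgefit(n,d[n],[(96,134,26)],[525.6,-255,.424]))
```

```text
[[546.6 220.1  92. ]
 [526.6 126.4  92. ]
 [469.2 138.1  92. ]
 [488.9 234.8  92. ]] [507.83778554 179.86376407  92.        ]
yaw -0.20563388334621838
top tier+rib (array([ 5.11513e+02,  1.81986e+02, -2.29000e-01]), np.float64(-105.95854949951172)) tier (array([ 5.11894e+02,  1.81942e+02, -2.24000e-01]), np.float64(-76.51826477050781)) fl (array([ 5.04591e+02,  1.75966e+02, -2.22000e-01]), np.float64(-209.11538696289062))
side tier+rib (array([ 5.09009e+02,  1.80665e+02, -2.18000e-01]), np.float64(-301.3837585449219)) tier (array([ 5.11664e+02,  1.78193e+02, -7.10000e-02]), np.float64(-165.27137756347656)) fl (array([ 5.08215e+02,  1.76814e+02, -2.17000e-01]), np.float64(-323.0168151855469))
top ledge (array([ 5.24383e+02, -2.53569e+02,  4.27000e-01]), np.float64(-149.24453735351562))
side ledge (array([ 5.29958e+02, -2.56754e+02,  4.42000e-01]), np.float64(-172.41409301757812))
```

Emit:
{"method": "servo_tool", "body": {"commands": [[85, 11, 29, 0, 0.04], [85, 33, 87, 0, 0.12], [85, 55, 145, 0, 0.2], [85, 77, 203, 0, 0.28], [85, 99, 261, 0, 0.36], [85, 121, 319, 0, 0.44], [85, 143, 377, 0, 0.52], [85, 165, 435, 0, 0.6], [85, 187, 493, 0, 0.68], [85, 209, 551, 0, 0.76], [85, 231, 609, 0, 0.84], [85, 253, 667, 0, 0.9]]}}

```text
time: 1.85
tool_pos: [496.1, 148.0, 198.3]
eef_rot: [2.464, 1.949, 0.001]
contact_force: [0.9, -1.0, 0.9]
opening: 85.2
```

Emit:
{"method": "servo_tool", "body": {"commands": [[85, 8, 20, 0, 0.01], [85, 12, 33, 0, 0.014], [85, 12, 33, 0, 0.014], [85, 12, 33, 0, 0.014]]}}

```text
time: 2.35
tool_pos: [507.6, 177.6, 198.3]
eef_rot: [2.454, 1.961, -0.0]
contact_force: [-0.4, 0.5, -1.1]
opening: 84.9
```

Run:
```python
from h import *
o=get_obs(); print(o['time'],o['tool_pos'],o['qpos'],o['contact_force'])
M=R.from_rotvec(o['eef_rot']).as_matrix(); print(M.round(3), 'yaw y', np.arctan2(M[1,1],M[0,1])%np.pi-np.pi)
crop("side",280,150,120,90,6,"pics/s1.png"); crop("top",220,170,100,75,6,"pics/t1.png")
```

```text
2.35 [507.57588538 177.59759777 198.26195068] [ 1.93383520e-01  7.25940545e-02  1.52323359e+00 -1.66055713e-04
  1.54570516e+00  4.15879153e-01] [-0.35671343  0.4826006  -1.11353205]
[[ 0.221  0.975  0.   ]
 [ 0.975 -0.221 -0.   ]
 [-0.     0.    -1.   ]] yaw y -0.22249146365244554
```

View pics/s1.png

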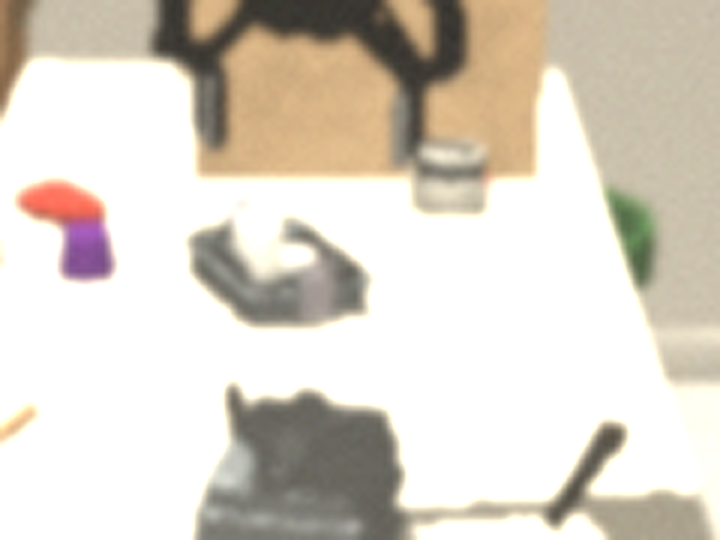

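View pics/t1.png

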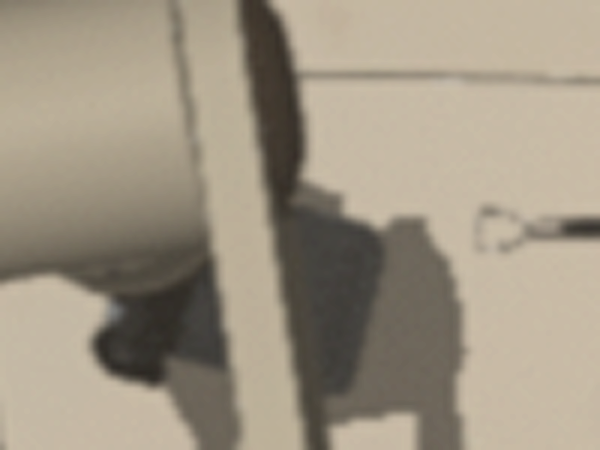

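Emit:
{"method": "servo_tool", "body": {"commands": [[85, 0, 0, -35, 0], [85, 0, 1, -70, 0], [85, 0, 1, -95, 0], [85, 0, 1, -103, 0], [85, 0, 1, -103, 0]]}}

```text
time: 3.08
tool_pos: [507.8, 179.4, 95.5]
eef_rot: [-2.453, -1.962, -0.0]
contact_force: [-0.2, 0.4, 1.1]
opening: 85.5
```

Run:
```python
from h import *
crop("side",280,180,120,90,6,"pics/s2.png"); o=get_obs(); print(o['tool_pos'],o['contact_force'])
```

```text
[508.14077969 179.57684464  96.06587759] [-0.28258139  0.43719586 -0.06496234]
```

View pics/s2.png

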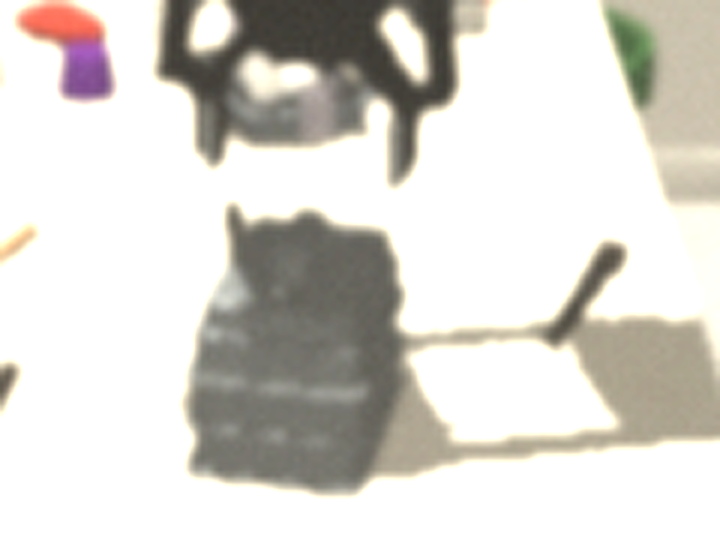

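Run:
```python
from h import *
o=get_obs();M=R.from_rotvec(o['eef_rot']).as_matrix(); t=o['tool_pos']
P=[t,t+M@[0,44,-13],t+M@[0,-44,-13],[508,179,113],[508,179,0]]
print((proj("side",P)-[280,180]+.5)*6)
```

```text
[[300.94449891 258.72253284]
 [216.63374517 225.59585077]
 [387.53349899 245.14578227]
 [301.69370921 227.68595689]
 [298.71305102 425.08336126]]
```

Run:
```python
from h import *
o=get_obs();M=R.from_rotvec(o['eef_rot']).as_matrix(); t=o['tool_pos']
for tz in (198.3,):
  for back in(13,30,45):
    s=np.array([t[0],t[1]-1.5,tz]); print(back,(proj("side",[s+M@[0,44,-back],s+M@[0,-44,-back]])-[280,150]+.5)*6)
im=read_camera("side")[180:250,280:360,::-1]
cv2.imwrite("pics/s3.png",cv2.resize(im,None,fx=9,fy=8,interpolation=cv2.INTER_CUBIC))
```

```text
13 [[216.63605678 214.44420145]
 [393.34041883 231.0566042 ]]
30 [[216.6499196  181.59530416]
 [394.37903024 197.67886925]]
45 [[216.6625427  152.30283402]
 [395.30170284 167.90786658]]
```

View pics/s3.png

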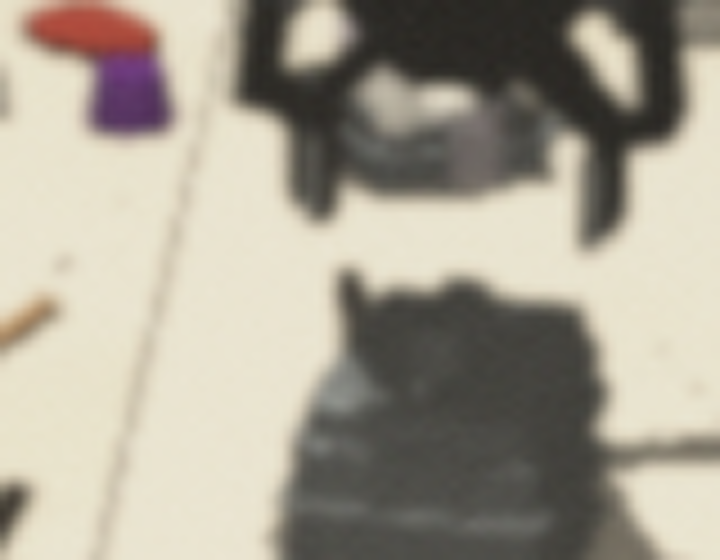

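Run:
```python
from h import *
o=get_obs();M=R.from_rotvec(o['eef_rot']).as_matrix(); t=o['tool_pos']
P=[t+M@[sx,sy,-b] for b in(73,) for sx in(-38,38) for sy in(-42,42)]
print(M.round(3)); print((proj("side",P)-[280,100]+.5)*6)
crop("side",280,100,120,100,6,"pics/s4.png")
crop("top",200,100,200,150,4,"pics/t4.png")
```

```text
[[ 0.22   0.976  0.002]
 [ 0.976 -0.22   0.   ]
 [ 0.001  0.001 -1.   ]]
[[401.74732738 584.93889557]
 [239.86416305 568.74781447]
 [371.00458997 642.36789024]
 [199.62320691 624.13989367]]
```

View pics/s4.png

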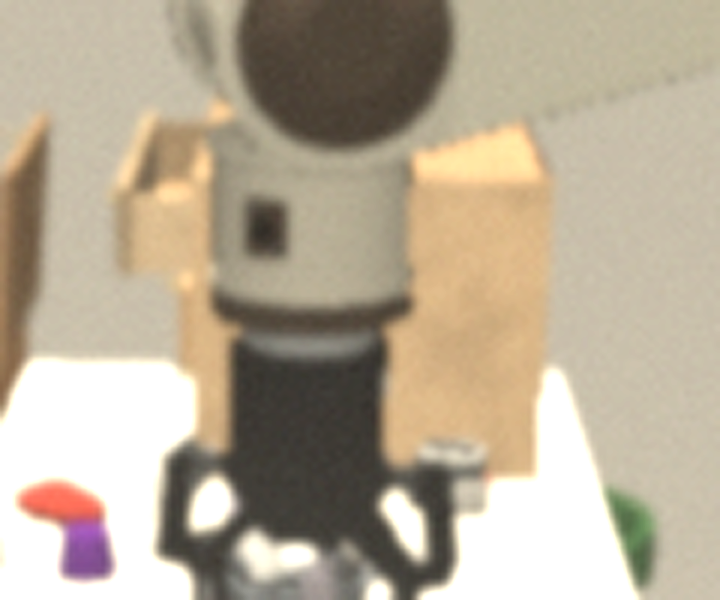

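View pics/t4.png

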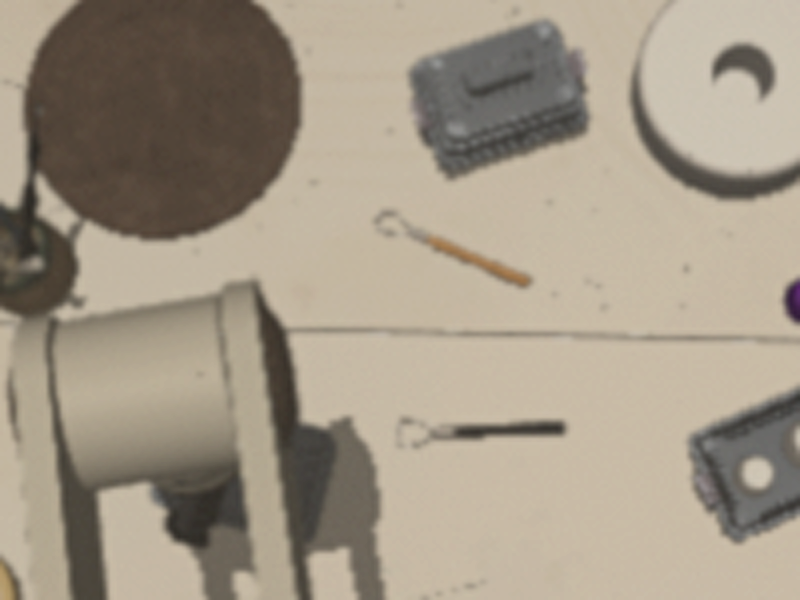

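Run:
```python
from h import *
print(proj("side",[[242.6,-521,198.],[242.6,-521,211],[242.6,-521,240],[0,0,0],[0,0,100]]))
d=np.load("im.npz")['side']
a=cv2.resize(d[70:150,350:430,::-1],None,fx=6,fy=6,interpolation=cv2.INTER_CUBIC)
b=cv2.resize(d[130:260,385:540,::-1],(572,480),interpolation=cv2.INTER_CUBIC)
cv2.imwrite("pics/s5.png",cv2.resize(np.hstack([a,b]),None,fx=.75,fy=.75))
```

```text
[[389.18415612 138.03224055]
 [389.37686917 135.25268777]
 [389.80861874 129.00074672]
 [473.29126483 227.65880788]
 [477.81188875 201.55102809]]
```

View pics/s5.png

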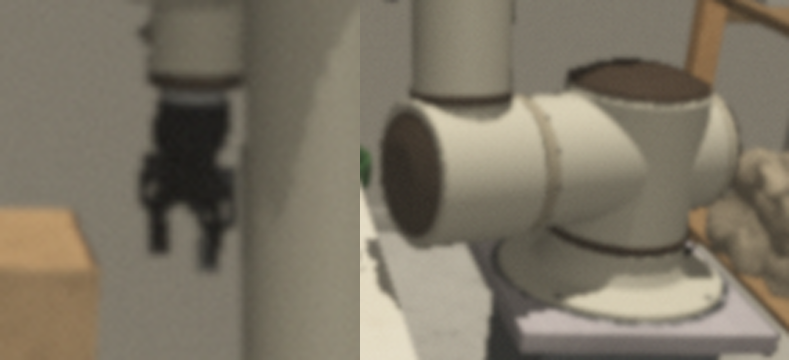

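The side view shows the fingertips about 30 mm higher than the stated tool geometry predicts. Closing here tells me which is right: either the fingers stop on the rib or they shut in air above it.

Emit:
{"method": "servo_tool", "body": {"commands": [[0, 0, 0, 0, 0], [0, 0, 0, 0, 0], [0, 0, 0, 0, 0], [0, 0, 0, 0, 0], [0, 0, 0, 0, 0], [0, 0, 0, 0, 0]]}}

```text
time: 4.03
tool_pos: [507.7, 179.8, 95.1]
eef_rot: [-2.453, -1.963, 0.0]
contact_force: [-0.8, -0.2, -0.0]
opening: 0.4
```

Run:
```python
from h import *
crop("side",280,170,120,90,6,"pics/s6.png"); o=get_obs(); print(o['tool_pos'],o['contact_force'],o['opening'],(proj("side",[o['tool_pos']])-[280,170]+.5)*6)
```

```text
[507.71627164 179.75348347  95.05447604] [-0.79578861  0.02708626  0.36829304] -0.05221709841098951 [[301.75679465 320.70406447]]
```

View pics/s6.png

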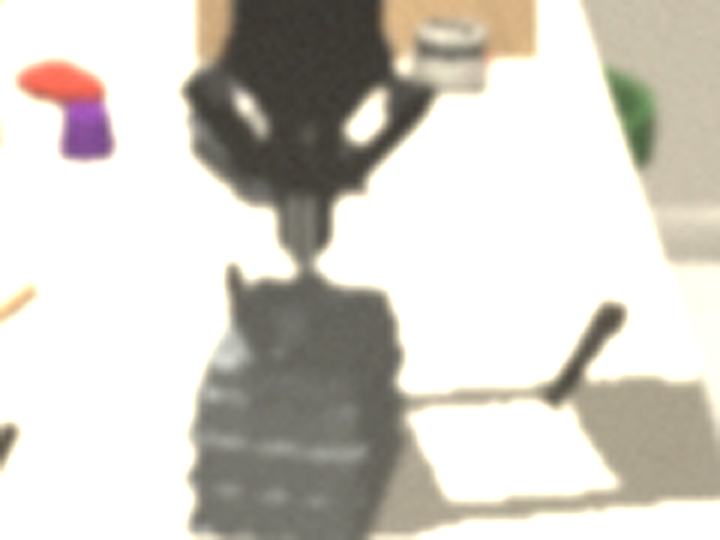

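Run:
```python
from h import *
crop("top",230,180,80,60,10,"pics/t6.png")
o=get_obs();M=R.from_rotvec(o['eef_rot']).as_matrix(); t=o['tool_pos']
for b in(50,80,110,140):
  P=[t+M@[0,s,-b] for s in(-40,40,-55,55)]; print(b,((proj("top",P)-[230,180]+.5)*10).round())
print(proj("side",[t,t+[0,10,0],t+[0,0,10],t+[10,0,0]]))
```

```text
50 [[232. 460.]
 [300. 203.]
 [219. 509.]
 [313. 156.]]
80 [[218. 451.]
 [288. 188.]
 [204. 500.]
 [301. 140.]]
110 [[202. 441.]
 [274. 173.]
 [189. 491.]
 [287. 123.]]
140 [[187. 430.]
 [260. 156.]
 [173. 482.]
 [274. 105.]]
[[329.79884193 222.95455217]
 [329.76213598 224.39882346]
 [329.84404776 219.95569401]
 [326.48859196 222.89315367]]
```

View pics/t6.png

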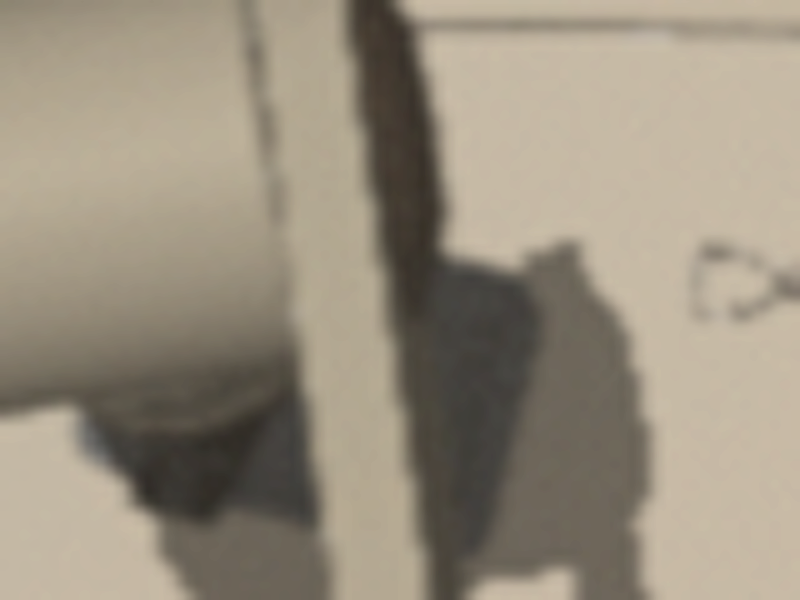

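The fingers shut in air, and in the top view the knuckle lies where expected in the horizontal (about (249,230)). So the real tip is about 30 mm higher than reported. I'll calibrate z by lightly touching the rib top (113 mm) with the shut fingers.

Emit:
{"method": "servo_tool", "body": {"commands": [[0, 0, 0, -6, 0], [0, 0, 0, -8, 0], [0, 0, 0, -9, 0], [0, 0, 0, -10, 0]]}}

```text
time: 4.62
tool_pos: [507.7, 179.8, 85.0]
eef_rot: [-2.453, -1.963, 0.0]
contact_force: [0.5, 0.3, -0.2]
opening: 0.0
```

Emit:
{"method": "servo_tool", "body": {"commands": [[0, 0, 0, -1, 0], [0, 0, 0, -2, 0], [0, 0, 0, -2, 0]]}}

```text
time: 5.0
tool_pos: [507.7, 179.8, 83.0]
eef_rot: [-2.453, -1.963, 0.0]
contact_force: [0.6, -0.3, 0.5]
opening: -0.3
```

Emit:
{"method": "servo_tool", "body": {"commands": [[0, 0, 0, -1, 0], [0, 0, 0, -1, 0]]}}

```text
time: 5.25
tool_pos: [507.7, 179.8, 82.0]
eef_rot: [-2.453, -1.963, 0.0]
contact_force: [-1.0, 0.1, -0.4]
opening: 0.1
```

Emit:
{"method": "servo_tool", "body": {"commands": [[0, 0, 0, -1, 0], [0, 0, 0, -1, 0]]}}

```text
time: 5.5
tool_pos: [507.7, 179.7, 81.0]
eef_rot: [-2.453, -1.963, 0.0]
contact_force: [-0.0, -0.0, -0.4]
opening: -0.1
```

Emit:
{"method": "servo_tool", "body": {"commands": [[0, 0, 0, -1, 0], [0, 0, 0, -1, 0]]}}

```text
time: 5.75
tool_pos: [507.7, 179.8, 80.0]
eef_rot: [-2.453, -1.963, 0.0]
contact_force: [0.2, -0.8, -0.5]
opening: -0.4
```

Run:
```python
from h import *
crop("side",300,190,80,60,10,"pics/s7.png"); o=get_obs(); print(o['tool_pos'],o['contact_force'])
```

```text
[507.66465111 179.75651427  80.02022795] [0.68507219 0.48740047 0.14338945]
```

View pics/s7.png

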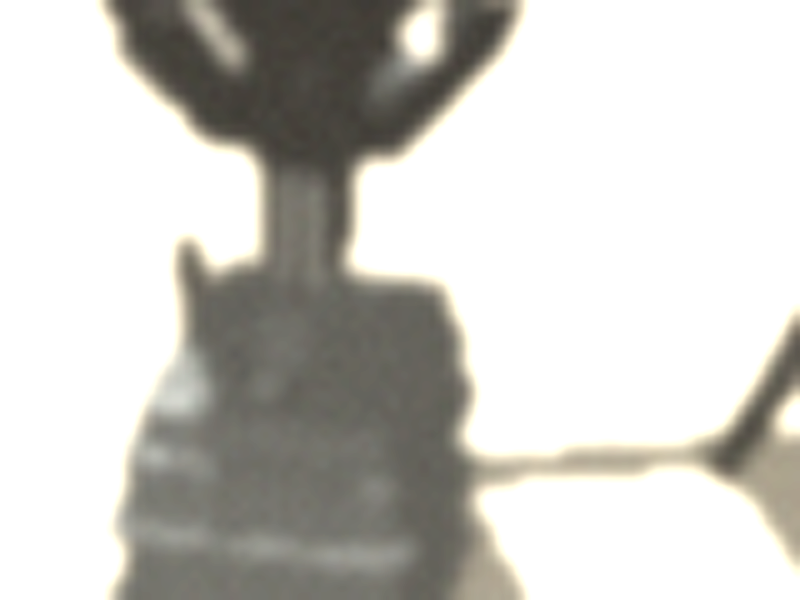

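Emit:
{"method": "servo_tool", "body": {"commands": [[0, 0, 0, -1, 0], [0, 0, 0, -1, 0]]}}

```text
time: 6.05
tool_pos: [507.8, 179.8, 79.8]
eef_rot: [2.453, 1.963, 0.001]
contact_force: [-3.8, -1.8, 10.3]
opening: -0.1
```

Emit:
{"method": "servo_tool", "body": {"commands": [[0, 0, 0, -1, 0], [0, 0, 0, -1, 0]]}}

```text
time: 6.3
tool_pos: [508.0, 179.8, 79.7]
eef_rot: [2.452, 1.963, 0.002]
contact_force: [-9.0, -2.4, 23.1]
opening: -0.2
```

Emit:
{"method": "servo_tool", "body": {"commands": [[0, 0, 0, -1, 0], [0, 0, 0, -1, 0]]}}

```text
time: 6.55
tool_pos: [508.1, 179.8, 79.7]
eef_rot: [2.452, 1.962, 0.003]
contact_force: [-12.9, -3.4, 34.9]
opening: -0.1
```

Emit:
{"method": "servo_tool", "body": {"commands": [[0, 0, 0, 23, 0], [60, 0, 0, 23, 0], [60, 0, 0, 23, 0], [60, 0, 0, 23, 0], [60, 0, 0, 10, 0], [60, 0, 0, -5, 0], [60, 0, 0, -13, 0], [60, 0, 0, -15, 0], [60, 0, 0, -15, 0]]}}

```text
time: 7.68
tool_pos: [507.8, 179.8, 62.1]
eef_rot: [-2.453, -1.963, 0.0]
contact_force: [0.8, 0.6, -0.2]
opening: 60.1
```

Run:
```python
from h import *
crop("side",300,190,80,60,10,"pics/s8.png"); o=get_obs(); print(o['tool_pos'],o['contact_force'])
```

```text
[507.89745061 179.81872338  62.35743865] [0.52826652 0.33469841 0.69930478]
```

View pics/s8.png

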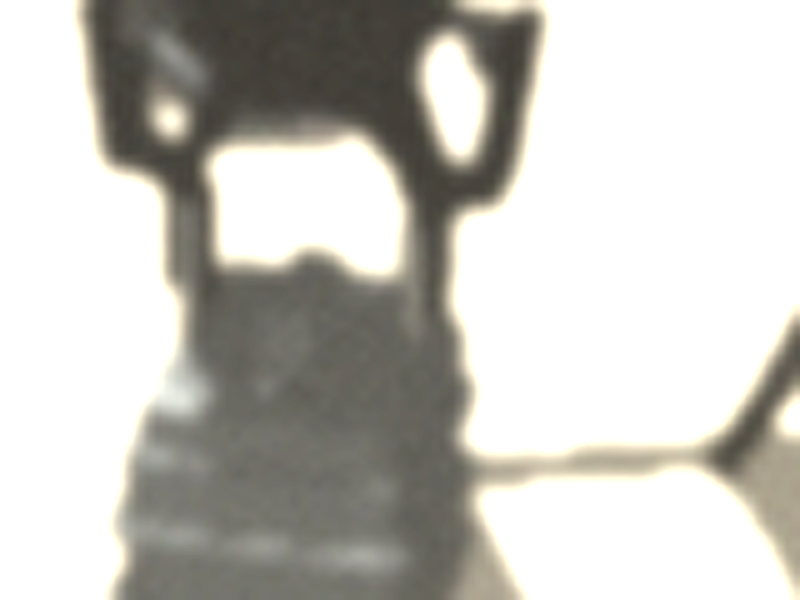

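The fingers now straddle the rib: pads at columns 190 and 435 of the crop, rib at 315, so it is centred. Closing.

Emit:
{"method": "servo_tool", "body": {"commands": [[0, 0, 0, 0, 0], [0, 0, 0, 0, 0], [0, 0, 0, 0, 0], [0, 0, 0, 0, 0], [0, 0, 0, 0, 0], [0, 0, 0, 0, 0]]}}

```text
time: 8.48
tool_pos: [508.0, 179.8, 62.5]
eef_rot: [2.453, 1.963, 0.001]
contact_force: [0.4, -0.6, 5.8]
opening: 16.6
```

Emit:
{"method": "servo_tool", "body": {"commands": [[0, 0, 0, 4, 0], [0, 0, 0, 10, 0], [0, 0, 0, 18, 0], [0, 0, 0, 28, 0], [0, 0, 0, 38, 0], [0, 0, 0, 50, 0], [0, 0, 0, 70, 0], [0, 0, 0, 90, 0], [0, 0, 0, 100, 0], [0, 0, 0, 100, 0], [0, 0, 0, 100, 0]]}}

```text
time: 9.85
tool_pos: [507.4, 179.7, 161.3]
eef_rot: [-2.452, -1.963, 0.002]
contact_force: [0.2, -0.4, -0.5]
opening: 16.7
```

Run:
```python
from h import *
crop("side",270,150,130,110,5,"pics/s9.png"); o=get_obs(); print(o['tool_pos'],o['contact_force'],o['torque'])
np.save("side_lift.npy",read_camera("side"))
```

```text
[507.36664529 179.68446842 161.23726701] [ 0.57787642 -0.34248957 -1.66246482] [-0.00106972 -0.01927817 -0.06769728]
```

View pics/s9.png

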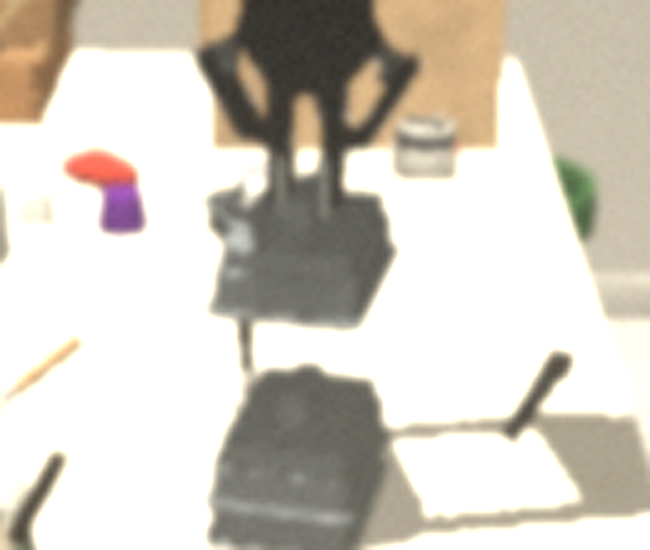

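Emit:
{"method": "servo_tool", "body": {"commands": [[0, 1, -15, 0, 0.02], [0, 3, -50, 0, 0.08], [0, 5, -95, 0, 0.15], [0, 7, -140, 0, 0.22], [0, 9, -185, 0, 0.29], [0, 11, -230, 0, 0.36], [0, 13, -275, 0, 0.43], [0, 15, -320, 0, 0.5], [0, 17, -360, 0, 0.57], [0, 19, -400, 0, 0.62], [0, 20, -425, 0, 0.65], [0, 20, -435, 0, 0.65]]}}

```text
time: 11.45
tool_pos: [527.4, -256.3, 161.3]
eef_rot: [-1.699, -2.641, 0.0]
contact_force: [0.3, 0.8, -1.3]
opening: 16.7
```

Emit:
{"method": "servo_tool", "body": {"commands": [[0, 0, 0, -20, 0], [0, 0, 0, -45, 0], [0, 0, 0, -50, 0], [0, 0, 0, -50, 0], [0, 0, 0, -50, 0]]}}

```text
time: 12.08
tool_pos: [528.1, -255.3, 113.1]
eef_rot: [1.697, 2.642, -0.0]
contact_force: [0.3, 0.2, -0.4]
opening: 16.9
```

Run:
```python
from h import *
o=get_obs(); print(o['time'],o['tool_pos'],o['contact_force'])
M=R.from_rotvec(o['eef_rot']).as_matrix(); print('yaw', np.arctan2(M[1,1],M[0,1]))
im=read_camera("side"); np.save("sideA.npy",im); t=read_camera("top"); np.save("topA.npy",t)
cv2.imwrite("pics/s10.png",cv2.resize(im[130:220,270:390,::-1],None,fx=6,fy=6,interpolation=cv2.INTER_CUBIC))
cv2.imwrite("pics/t10.png",cv2.resize(t[160:260,340:460,::-1],None,fx=6,fy=6,interpolation=cv2.INTER_CUBIC))
```

```text
12.075 [ 528.13844324 -255.292214    113.13208299] [ 0.25130694  0.18064084 -0.36827024]
yaw 0.4290834192231854
```

View pics/s10.png

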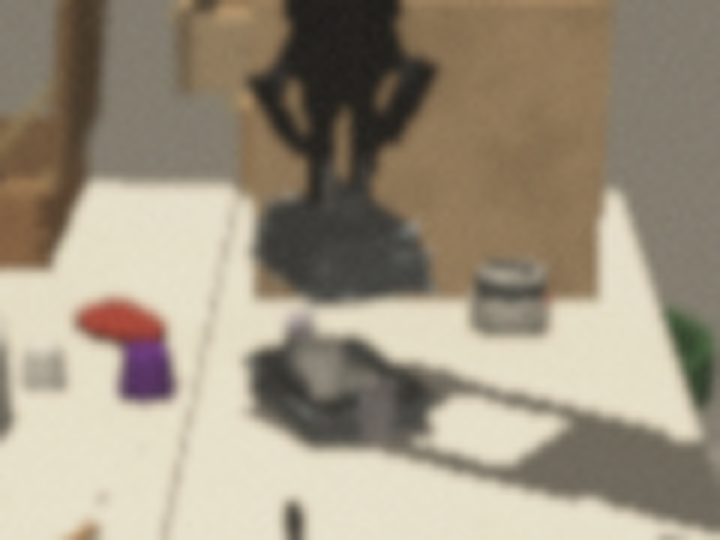

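View pics/t10.png

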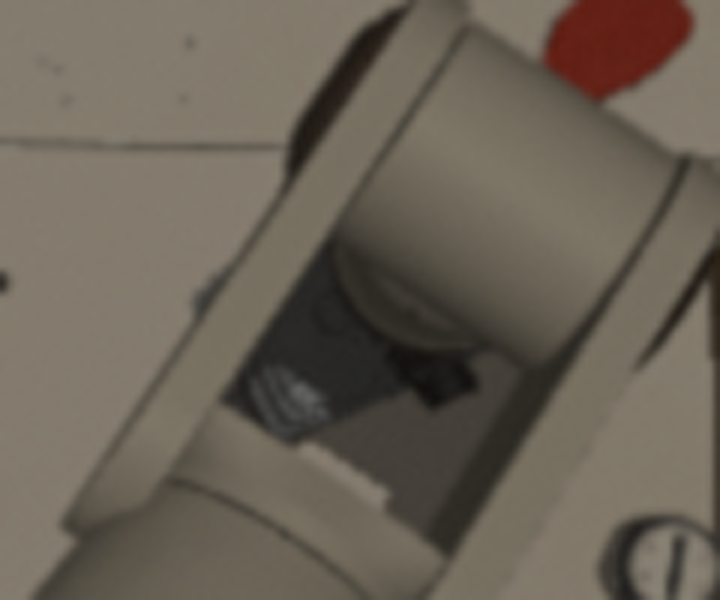

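```bash
cat > o3.py <<'E'
from ov import *
import sys
def show(sn,tn,cp,tp,z,out,sw=(300,150,60,60),tw=(365,185,65,60)):
    G,Rr,Y,C=(0,255,0),(0,0,255),(0,255,255),(255,255,0)
    it=[(box(92,132,z,z),cp,G),(box(92,132,z+4,z+4),cp,C),(box(75,111,z+40,z+40),cp,Rr),(box(96,134,26,26),tp,Y)]
    b=overlay(np.load(sn),"side",it,sw,8,0); a=overlay(np.load(tn),"top",it,tw,8,0)
    cv2.imwrite(out,cv2.resize(np.hstack([a,b]),None,fx=.8,fy=.8))
E
python3 - <<'E'
from o3 import *
show("sideA.npy","topA.npy",[528.1,-255.3,.429],[526.5,-255,.427],102.6,"pics/o3.png")
E
```

```text
(no output)
```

View pics/o3.png

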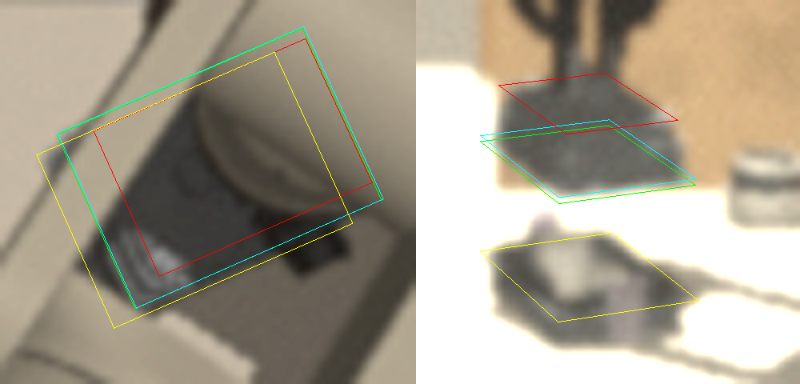

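Run:
```python
from ov import *
t=np.load("topA.npy"); z=102.6; p=[528.1,-255.3,.429]
k=20; x0,y0,w,h=370,205,34,28
o=cv2.convertScaleAbs(cv2.resize(t[y0:y0+h,x0:x0+w][:,:,::-1],None,fx=k,fy=k,interpolation=cv2.INTER_CUBIC),alpha=2.5)
o2=o.copy()
for B,pp,c in [(box(92,132,z,z),p,(0,255,0)),(box(84,120,z+26,z+26),p,(255,255,0)),(box(75,111,z+40,z+40),p,(0,0,255)),(box(96,134,26,26),[525.6,-255,.424],(0,255,255))]:
    q=(proj("top",xf(B,pp))-[x0,y0]+.5)*k-.5
    cv2.polylines(o2,[np.round(cv2.convexHull(q.astype(np.float32))*16).astype(np.int32)],True,c,1,shift=4)
cv2.imwrite("pics/t11.png",cv2.resize(np.hstack([o,o2]),None,fx=.58,fy=.58))
```

```text
(no output)
```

View pics/t11.png

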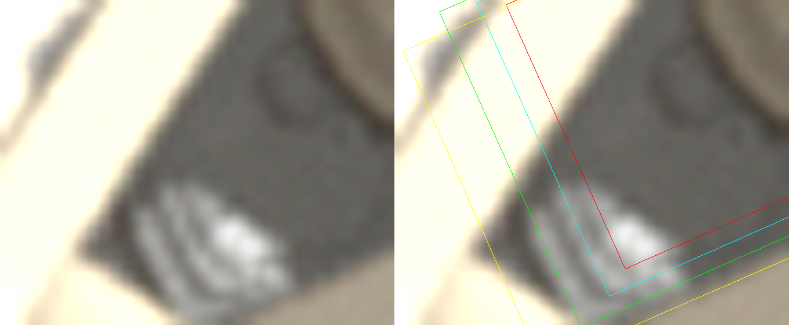

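Run:
```python
from ov import *
# subpixel spot centroid in both images
def spot(im,x,y):
    g=im[:,:,:].astype(float).mean(2)[y-3:y+4,x-3:x+4]; g=cv2.resize(g,None,fx=10,fy=10,interpolation=cv2.INTER_CUBIC)
    g=cv2.GaussianBlur(g,(0,0),5); m=np.unravel_index(g.argmax(),g.shape); return [x-3+(m[1]+.5)/10-.5,y-3+(m[0]+.5)/10-.5]
d=np.load("im.npz")['top']
S=[spot(d,*q) for q in((246,202),(276,209),(271,227),(240,220))]; print(S)
P=unproj("top",S,92)[:,:2]; 
e=P[0]-P[1]+P[3]-P[2]; yaw=np.arctan2(-e[0],e[1]); print(P,yaw,P.mean(0))
s=spot(np.load("topA.npy"),390,225); Q=unproj("top",[s],142.6)[0,:2]; print(s,Q)
r=lambda a:np.array([[np.cos(a),-np.sin(a)],[np.sin(a),np.cos(a)]])
L=(P-P.mean(0))@r(-.22).T.T if 0 else (r(.22)@(P-P.mean(0)).T).T
print('local',L)
for l in L[3:]: print('centre', Q-r(.429)@l)
print('centre mean', Q-r(.429)@(np.array([-1,1])*np.abs(L).mean(0)))
```

```text
[[np.float64(242.55), np.float64(198.55)], [np.float64(279.45), np.float64(205.55)], [np.float64(271.25), np.float64(227.15)], [np.float64(236.55), np.float64(216.55)]]
[[557.45540766 231.57394419]
 [537.80887032 115.24535472]
 [469.84577968 138.45981381]
 [500.4848944  247.86804311]] -0.21918354558729616 [516.39873802 183.28678896]
[np.float64(389.55), np.float64(224.85)] [ 479.40384233 -220.86757497]
local [[ 29.5294115   56.08309317]
 [ 35.74275005 -61.72913701]
 [-35.64833941 -53.90576526]
 [-29.62382215  59.55180911]]
centre [ 531.11448537 -262.70055483]
centre mean [ 533.13235328 -259.87037661]
```

```bash
cat > sf.py <<'E'
from ov import *
bgim=np.load("im.npz")['side'].astype(float).mean(2)
def sidecover(imn,z,p0,yaw,fg=55,win=(300,140,60,70),rowmax=None,verbose=1):
    g=np.load(imn).astype(float).mean(2)
    x0,y0,w,h=win; b=bgim[y0:y0+h,x0:x0+w]; G=g[y0:y0+h,x0:x0+w]
    a=np.clip((b-G)/np.maximum(b-fg,20),0,1)
    def parts(p): return [box(92,132,z,z+4),box(84,120,z,z+26),box(75,111,z+26,z+40)]
    up=lambda p: render("side",[box(40,80,z+38,z+160)],p,win)>.02
    res=[]
    W=1.-cv2.dilate(up(p0+[yaw]).astype(np.uint8),np.ones((5,5)))
    W[b<80]=0
    if rowmax: W[rowmax-y0:]=0
    f=lambda p:(W*(render("side",parts(p),[p[0],p[1],yaw],win)-a)**2).sum()
    r=minimize(f,p0,method='Nelder-Mead',options=dict(initial_simplex=[p0,[p0[0]+6,p0[1]],[p0[0],p0[1]+15]]))
    return r.x,r.fun,a,W
E
python3 - <<'E'
from sf import *
for fg in(45,55,65):
  for z in(100,102.6,105):
    x,c,a,W=sidecover("sideA.npy",z,[528.,-255.],.429,fg,rowmax=184); print(fg,z,x.round(2),c.round(2))
cv2.imwrite("pics/a.png",cv2.resize((np.hstack([a,a*W])*255).astype(np.uint8),None,fx=6,fy=6,interpolation=0))
# tray fit in initial side, ledge with sidewalls down
si=np.load("im.npz")['side']
win=(300,170,60,50)
for fg in(55,70):
  for bot in(22,10,0):
    p=[527,-255,.427]
    g,bg=alpha(si,win); a=np.clip((bg-g)/(bg-fg),0,1)
    W=np.ones_like(a)
    inner=render("side",[box(84,120,26,26)],p,win)>.05
    cl=render("side",[box(30,12,0,52)+[0,72,0],box(30,12,0,52)-[0,72,0]],p,win)>.05
    plugs=render("side",[box(60,100,20,50)],p,win)>.05
    W[inner|cl|plugs]=0; W[:4]=0
    f=lambda q:(W*(render("side",[box(96,134,bot,26)],[q[0],q[1],.427],win)-a)**2).sum()
    r=minimize(f,p[:2],method='Nelder-Mead',options=dict(initial_simplex=[p[:2],[533,-255],[527,-245]])); print('tray',fg,bot,r.x.round(2),r.fun)
cv2.imwrite("pics/b.png",cv2.resize((np.hstack([a,a*W])*255).astype(np.uint8),None,fx=6,fy=6,interpolation=0))
E
```

```text
45 100 [ 529.15 -284.37] 71.59
45 102.6 [ 528.67 -275.81] 75.61
45 105 [ 528.66 -267.22] 78.41
55 100 [ 528.34 -279.61] 67.68
55 102.6 [ 528.94 -272.55] 70.67
55 105 [ 527.01 -265.44] 72.92
65 100 [ 528.21 -276.7 ] 64.88
65 102.6 [ 528.91 -271.08] 67.09
65 105 [ 528.38 -262.3 ] 68.84
tray 55 22 [ 527.64 -217.57] 175.6595312296083
tray 55 10 [ 528.69 -250.02] 179.42111626950214
tray 55 0 [ 529.46 -271.28] 181.4778682802725
tray 70 22 [ 527.7  -217.16] 211.40128155527506
tray 70 10 [ 529.12 -248.43] 215.29930389644335
tray 70 0 [ 529.32 -268.96] 216.5770091456243
```

View pics/a.png

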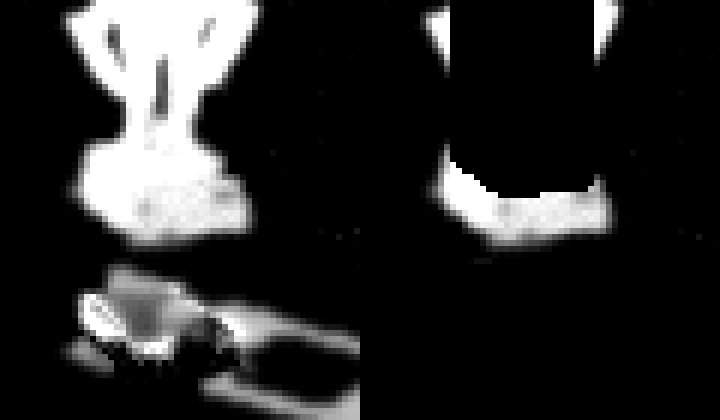

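View pics/b.png

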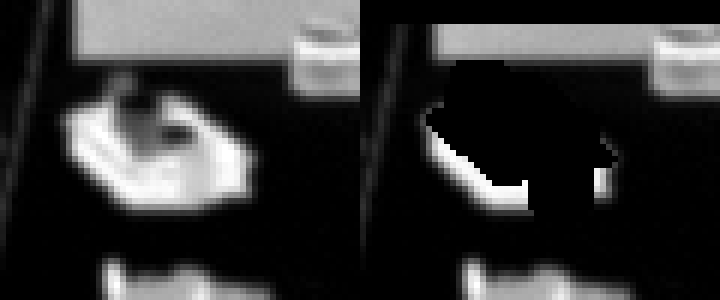

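Emit:
{"method": "servo_tool", "body": {"commands": [[0, -1, -1, -20, 0], [0, -1, -1, -40, 0], [0, -1, -1, -48, 0], [0, -1, -1, -48, 0], [0, -1, -1, -48, 0]]}}

```text
time: 12.8
tool_pos: [527.1, -256.5, 65.0]
eef_rot: [1.697, 2.642, -0.0]
contact_force: [0.5, -0.7, -2.6]
opening: 16.8
```

Run:
```python
from o3 import *
o=get_obs(); print(o['time'],o['tool_pos'],o['contact_force'])
im=read_camera("side"); np.save("sideB.npy",im); t=read_camera("top"); np.save("topB.npy",t)
p=o['tool_pos']; show("sideB.npy","topB.npy",[p[0],p[1],.429],[526.5,-255,.427],p[2]-10.5,"pics/o4.png")
cv2.imwrite("pics/s12.png",cv2.convertScaleAbs(cv2.resize(im[160:220,300:370,::-1],None,fx=11,fy=10,interpolation=cv2.INTER_CUBIC),alpha=1.6))
```

```text
12.8 [ 527.09880956 -256.47859371   64.98102455] [ 0.5301753  -0.72448317 -2.64872591]
```

View pics/o4.png

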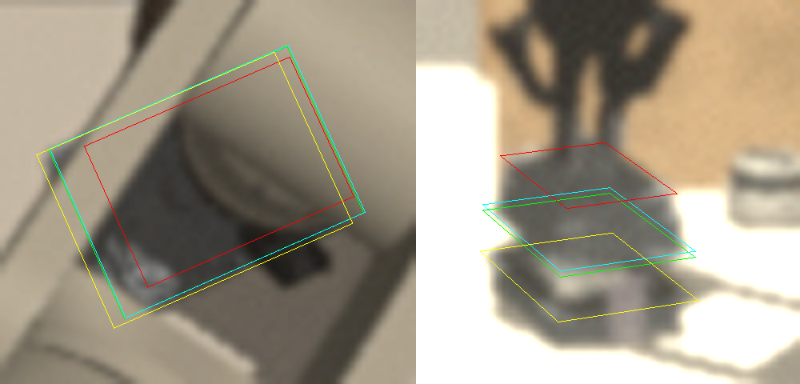

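View pics/s12.png

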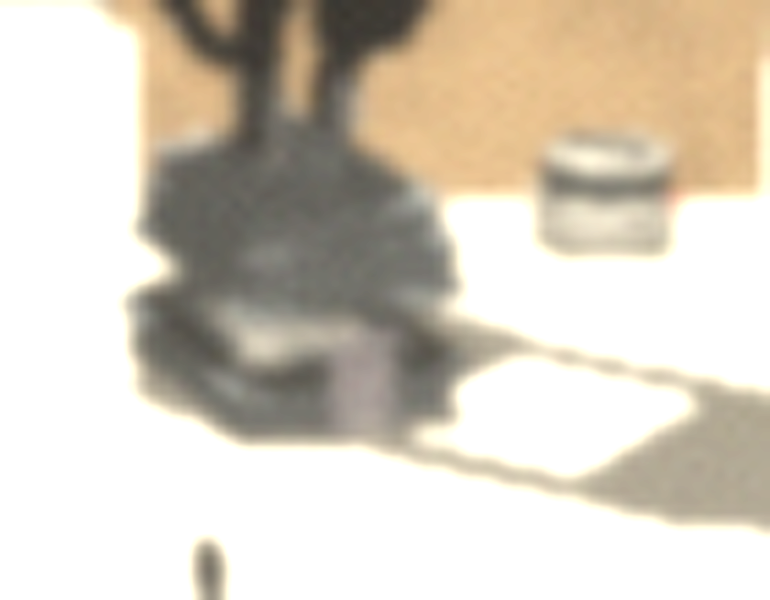

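Emit:
{"method": "servo_tool", "body": {"commands": [[0, 0, 0, -4, 0], [0, 0, 0, -8, 0], [0, 0, 0, -8, 0]]}}

```text
time: 13.28
tool_pos: [526.5, -256.1, 55.6]
eef_rot: [-1.697, -2.643, 0.0]
contact_force: [-0.0, -0.0, -1.4]
opening: 16.6
```

Emit:
{"method": "servo_tool", "body": {"commands": [[0, 0, 0, -2, 0], [0, 0, 0, -4, 0], [0, 0, 0, -4, 0]]}}

```text
time: 13.65
tool_pos: [526.8, -256.3, 52.1]
eef_rot: [1.698, 2.643, -0.0]
contact_force: [1.2, -1.4, -1.0]
opening: 16.3
```

Emit:
{"method": "servo_tool", "body": {"commands": [[0, 0, 0, -2, 0], [0, 0, 0, -2, 0]]}}

```text
time: 13.9
tool_pos: [526.8, -256.3, 50.1]
eef_rot: [1.698, 2.643, -0.0]
contact_force: [1.3, -0.4, 1.2]
opening: 16.9
```

Emit:
{"method": "servo_tool", "body": {"commands": [[0, 0, 0, -2, 0], [0, 0, 0, -2, 0]]}}

```text
time: 14.15
tool_pos: [526.8, -256.3, 48.1]
eef_rot: [1.698, 2.643, 0.0]
contact_force: [1.3, -1.1, 2.7]
opening: 16.7
```

Emit:
{"method": "servo_tool", "body": {"commands": [[0, 0, 0, -2, 0], [0, 0, 0, -2, 0]]}}

```text
time: 14.4
tool_pos: [526.8, -256.3, 46.2]
eef_rot: [1.698, 2.643, 0.0]
contact_force: [1.0, -0.7, 4.3]
opening: 16.9
```

Run:
```python
from o3 import *
im=read_camera("side"); o=get_obs(); print(o['time'],o['tool_pos'],o['contact_force'],o['torque'])
cv2.imwrite("pics/s13.png",cv2.convertScaleAbs(cv2.resize(im[160:220,300:370,::-1],None,fx=11,fy=10,interpolation=cv2.INTER_CUBIC),alpha=1.4))
```

```text
14.45 [ 526.81812791 -256.24889784   46.20531451] [ 1.44687983 -1.50033821  4.60230051] [ 0.10335728 -0.17888522 -0.07589384]
```

View pics/s13.png

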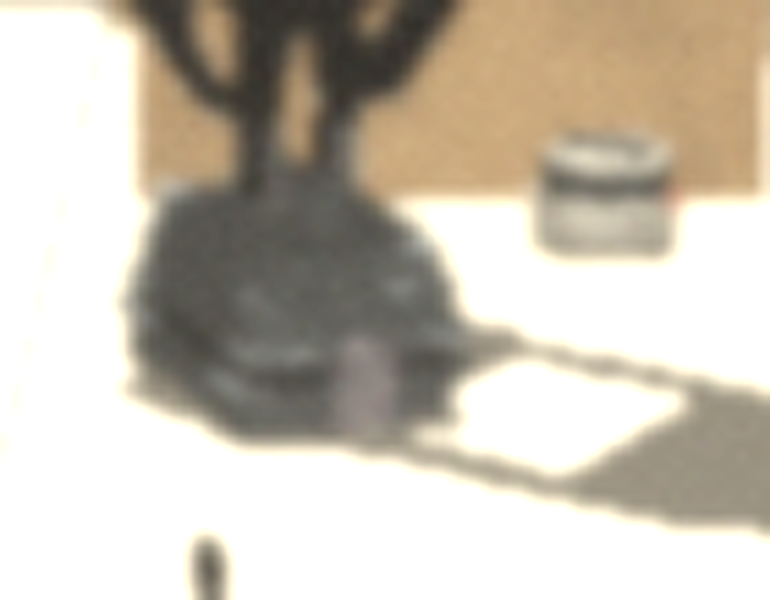

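Emit:
{"method": "servo_tool", "body": {"commands": [[0, 0, 0, -1, 0], [0, 0, 0, -2, 0], [0, 0, 0, -2, 0]]}}

```text
time: 14.82
tool_pos: [526.6, -256.1, 43.8]
eef_rot: [-1.697, -2.643, 0.0]
contact_force: [1.1, -0.6, 1.4]
opening: 16.6
```

Emit:
{"method": "servo_tool", "body": {"commands": [[0, 0, 0, -1, 0], [0, 0, 0, -2, 0], [0, 0, 0, -2, 0]]}}

```text
time: 15.2
tool_pos: [526.6, -256.2, 41.8]
eef_rot: [-1.697, -2.643, 0.0]
contact_force: [1.5, -0.9, -1.8]
opening: 16.8
```

Emit:
{"method": "servo_tool", "body": {"commands": [[0, 0, 0, -1, 0], [0, 0, 0, -2, 0], [0, 0, 0, -2, 0]]}}

```text
time: 15.58
tool_pos: [526.6, -256.2, 39.9]
eef_rot: [-1.698, -2.643, 0.0]
contact_force: [0.5, -1.9, -1.2]
opening: 16.4
```

Run:
```python
from o3 import *
im=read_camera("side"); o=get_obs(); print(o['time'],o['tool_pos'],o['contact_force'],o['torque'])
np.save("sideC.npy",im)
cv2.imwrite("pics/s14.png",cv2.convertScaleAbs(cv2.resize(im[160:220,300:370,::-1],None,fx=11,fy=10,interpolation=cv2.INTER_CUBIC),alpha=1.4))
t=read_camera("top")
cv2.imwrite("pics/t14.png",cv2.convertScaleAbs(cv2.resize(t[190:250,350:430,::-1],None,fx=9,fy=9,interpolation=cv2.INTER_CUBIC),alpha=1.8))
```

```text
15.625 [ 526.64777059 -256.17311108   39.94930707] [ 0.40150114 -1.92011101 -1.38791055] [-0.19046749 -0.18115684 -0.01866516]
```

View pics/s14.png

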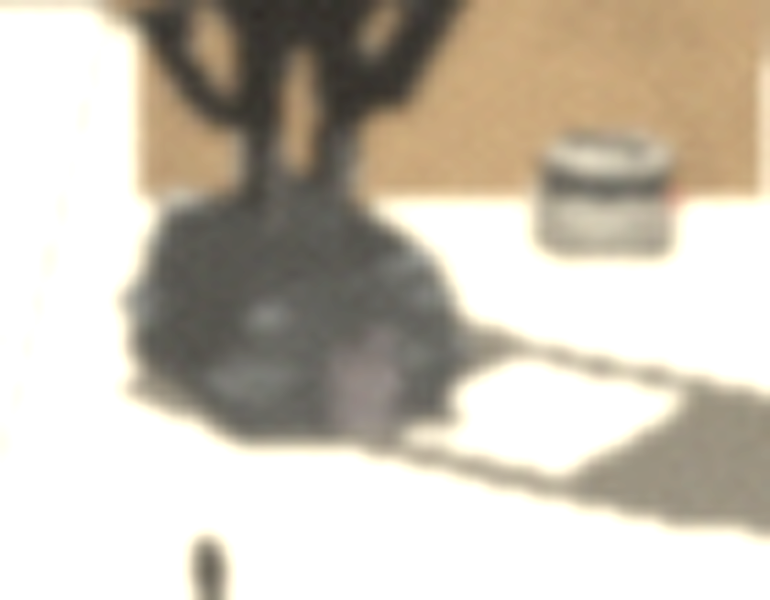

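View pics/t14.png

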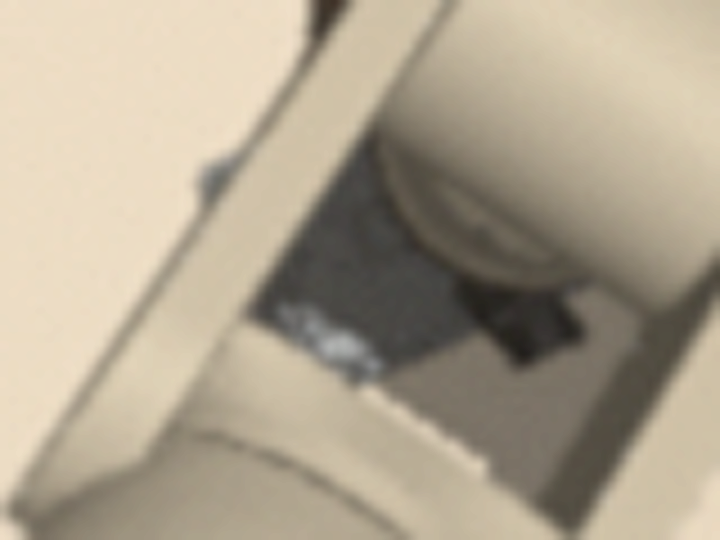

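Emit:
{"method": "servo_tool", "body": {"commands": [[0, 0, 0, -1, 0], [0, 0, 0, -1, 0]]}}

```text
time: 15.92
tool_pos: [526.7, -256.2, 39.2]
eef_rot: [-1.698, -2.643, 0.0]
contact_force: [-0.3, 0.1, 1.5]
opening: 16.6
```

Emit:
{"method": "servo_tool", "body": {"commands": [[0, 0, 0, -1, 0], [0, 0, 0, -1, 0]]}}

```text
time: 16.18
tool_pos: [526.9, -256.3, 38.4]
eef_rot: [1.697, 2.643, 0.0]
contact_force: [-0.5, -0.9, 5.1]
opening: 16.6
```

Emit:
{"method": "servo_tool", "body": {"commands": [[0, 0, 0, -1, 0], [0, 0, 0, -1, 0]]}}

```text
time: 16.42
tool_pos: [527.2, -256.4, 37.7]
eef_rot: [1.697, 2.642, 0.0]
contact_force: [0.7, 0.5, 7.7]
opening: 16.4
```

Emit:
{"method": "servo_tool", "body": {"commands": [[0, 0, 0, -1, 0], [0, 0, 0, -1, 0]]}}

```text
time: 16.68
tool_pos: [527.5, -256.5, 37.0]
eef_rot: [1.697, 2.642, 0.0]
contact_force: [2.0, 0.4, 8.8]
opening: 16.7
```

Emit:
{"method": "servo_tool", "body": {"commands": [[0, 0, 0, -1, 0], [0, 0, 0, -1, 0]]}}

```text
time: 16.92
tool_pos: [527.8, -256.6, 36.5]
eef_rot: [1.696, 2.641, 0.001]
contact_force: [0.9, 2.4, 15.0]
opening: 16.4
```

Emit:
{"method": "servo_tool", "body": {"commands": [[0, 0, 0, -1, 0], [0, 0, 0, -1, 0]]}}

```text
time: 17.18
tool_pos: [527.9, -256.6, 36.4]
eef_rot: [1.696, 2.641, 0.001]
contact_force: [-3.7, 3.6, 29.1]
opening: 17.0
```

Run:
```python
from o3 import *
im=read_camera("side"); o=get_obs(); print(o['time'],o['tool_pos'],o['contact_force'],o['torque'])
np.save("sideD.npy",im)
f=lambda i:cv2.convertScaleAbs(cv2.resize(i[170:210,305:350,::-1],None,fx=8,fy=12,interpolation=cv2.INTER_CUBIC),alpha=1.5)
cv2.imwrite("pics/s15.png",np.hstack([f(np.load("sideC.npy")),f(im)]))
```

```text
17.225 [ 527.87356409 -256.60602845   36.43347916] [-2.75783568  3.99511492 27.81051182] [ 0.79410191  0.74332214 -0.10554148]
```

View pics/s15.png

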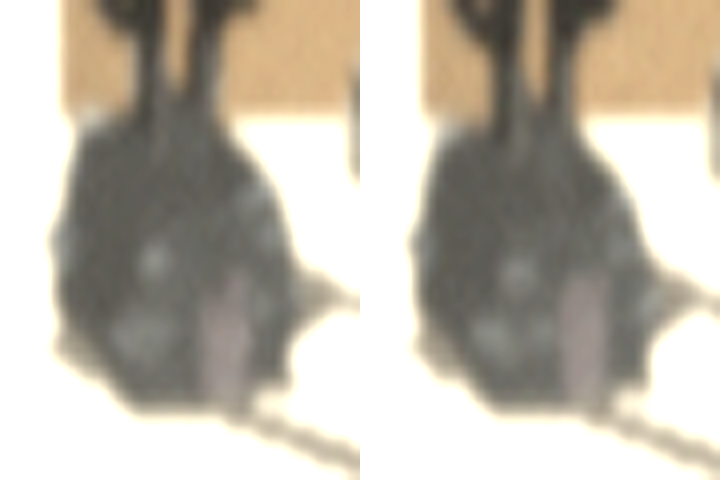

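Run:
```python
from sf import *
def zf(imn,y,yaw,x0,z0,win,rowmax,fg=60,half='all'):
    g=np.load(imn).astype(float).mean(2); X,Y,w,h=win
    b=bgim[Y:Y+h,X:X+w]; G=g[Y:Y+h,X:X+w]; a=np.clip((b-G)/np.maximum(b-fg,20),0,1)
    P=lambda z:[box(92,132,z,z+4),box(84,120,z,z+26),box(75,111,z+26,z+40)]
    W=1.-cv2.dilate((render("side",[box(46,84,z0+44,z0+190)],[x0,y,yaw],win)>.02).astype(np.uint8),np.ones((3,3)))
    W[b<80]=0; W[rowmax-Y:]=0
    f=lambda p:(W*(render("side",P(p[1]),[p[0],y,yaw],win)-a)**2).sum()
    r=minimize(f,[x0,z0],method='Nelder-Mead',options=dict(initial_simplex=[[x0,z0],[x0+5,z0],[x0,z0+5]]))
    return r.x.round(1),round(r.fun,1)
print('lift, expect 507.5,150.7',zf("side_lift.npy",179.7,-.22,507.5,150.7,(305,175,50,50),219))
print('A expect 102.6',zf("sideA.npy",-255.3,.429,528,102.6,(300,150,60,45),184))
print('B expect 54.5',zf("sideB.npy",-256.3,.429,527,54.5,(300,165,60,40),185))
print('D expect 26',zf("sideD.npy",-256.5,.429,528,26,(300,165,60,40),187),zf("sideD.npy",-256.5,.429,528,26,(300,165,60,40),191))
```

```text
lift, expect 507.5,150.7 (array([505.3, 153.9]), np.float64(43.2))
A expect 102.6 (array([527.4, 106.7]), np.float64(33.2))
B expect 54.5 (array([523.6,  43.3]), np.float64(1.9))
D expect 26 (array([524.2,  20.4]), np.float64(4.2)) (array([523.8,  16.2]), np.float64(8.0))
```

Emit:
{"method": "servo_tool", "body": {"commands": [[0, 0, 0, -0.5, 0], [0, 0, 0, -0.5, 0], [0, 0, 0, -0.5, 0], [0, 0, 0, -0.5, 0]]}}

```text
time: 17.73
tool_pos: [527.9, -256.6, 36.4]
eef_rot: [1.696, 2.64, 0.0]
contact_force: [-6.2, 6.4, 33.8]
opening: 16.4
```

Run:
```python
from o3 import *
im=read_camera("side"); o=get_obs(); print(o['time'],o['tool_pos'],o['contact_force'],o['torque'],o['opening'])
np.save("sideE.npy",im)
d=np.load("im.npz")['side']
f=lambda i:cv2.convertScaleAbs(cv2.resize(i[170:210,305:350,::-1],None,fx=8,fy=12,interpolation=cv2.INTER_CUBIC),alpha=1.3)
cv2.imwrite("pics/s16.png",np.hstack([f(d),f(im)]))
crop("side",225,180,160,100,5,"pics/s17.png")
```

```text
17.775 [ 527.89420661 -256.62299043   36.44763927] [-5.61288681  6.57703688 34.0037793 ] [ 1.07450993  1.14529353 -0.0888449 ] 16.841569656992775
```

View pics/s16.png

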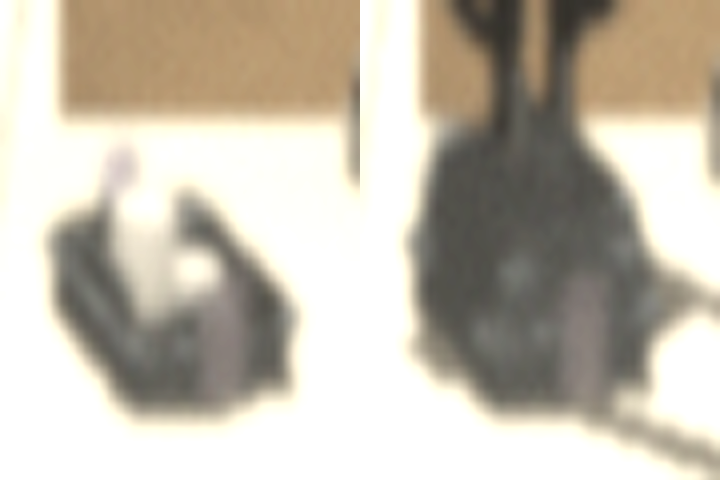

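View pics/s17.png

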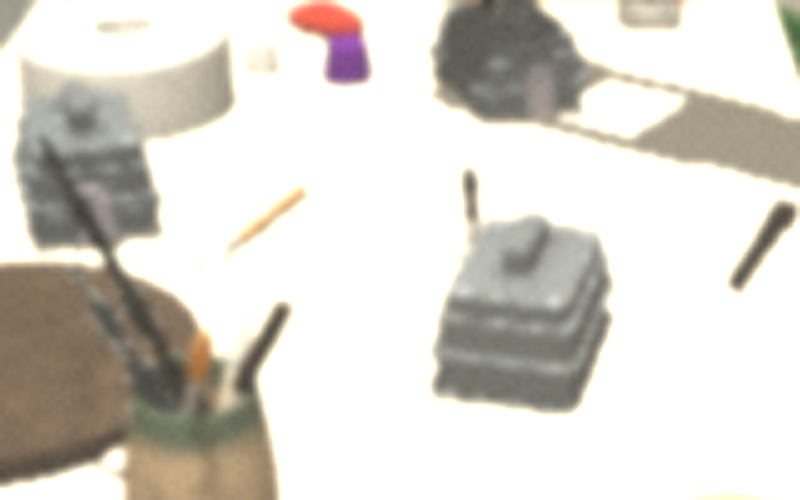

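The near clip stands upright at the same place as before the press, now visible over the rim. Height did not change when I pressed harder (36.4 at both 29 N and 34 N), so the cover is on the ledge. The other two covers are still nested. Handing in.

Run:
```python
from cell import *
print(hand_in()); o=get_obs(); print(o['time'],o['tool_pos'],o['contact_force'])
```

```text
the job is handed in; nothing more can be done
None
the job is handed in; nothing more can be done
```

The top cover is on the tray, pressed down against a hard stop and still held there. I handed the job in at about 17.8 s of the allowed 51 s; no verdict was given.

- **What I did:** I gripped the cover by its rib, lifted it straight off the pile, turned it about 0.65 rad, set it over the tray and pressed it down in 1–2 mm steps.
- **Pressed home:** At the end I was pressing with 34 N. The height stayed at 36.4 mm when I went from 29 N to 34 N, and that matches the 36.5 mm worked out beforehand for the ledge.
- **Clips and pile:** The near clip is seen upright over the rim, and the remaining two covers are still nested with the loose things in view apparently where they were. The far clip was hidden, so I only infer that it is shut from the height reached.

Some readings disagreed:
- **Tool height:** The reported tool height was about 33 mm too low against the cameras. My first grip closed in air above the rib, so I recalibrated by touching the rib top with about 35 N.
- **Camera agreement:** The two cameras differed by 2–5 mm on the tray's position. Camera height fits read about 3–4 mm high with the cover well clear. Just above and on the tray they were too poor to confirm the height.
- **Clip force:** I never saw a clear 8–20 N peak with a drop as the clips opened. Readings between steps rose to about 4.6 N, fell away, then built up on the seal.

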